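# Slide the weighed carton off the parcel scale into the tray

### The arm

A 6-joint arm with a two-finger parallel gripper is mounted at the origin on the work surface. World frame = base frame: x ahead of the robot, y to its left, z up, the work surface at z = 0. Lengths are in m, angles in rad, forces in N, time in s.
With the tool pointing down it reaches from about 0.225 to 0.875 m from the base axis. Payload 3.4 kg.
Tool frame: the origin (TCP) lies between the finger pads; the fingertips stand 25 mm ahead of it and the grasp point (between the pads) lies 6 mm ahead of it (manip.tips_ahead is the distance from the TCP to the fingertips, in m); z points along the fingers, x is the direction in which the jaws open and shut, and the axes are right-handed (so a half turn about z gives the same grasp; the last joint's range is limited). The gripper opens to 85 mm and grips with 20 to 120 N. Pads are 22 mm wide; open, the fingers measure 114 mm over their backs; the gripper's body (76 mm by 85 mm) begins 54 mm behind the grasp point. The pads swing forward as they close: fully open they stand 13 mm farther back than shut.
Start: joints at [1.096, 0.276, 1.505, -0, 1.361, -0.121], TCP at [0.199, 0.539, 0.235] pointing down, gripper open.
Joint ranges: [-2.89, 2.89], [-0.75, 2.08], [0.22, 2.7], [-1.18, 4.32], [0.11, 2.71], [-2.7, 2.7]. Speed limits (rad/s): [2.57, 2.57, 3.14, 3.14, 3.14, 3.14].

### API

Orientations are given as a unit quaternion [w, x, y, z].
In Python, from rig import manip gives the robot as it stands. The module is installed in compiled form; this text tells all that it offers.
- The arm moves only by the tool send_rows, never from a script. Its argument "plan" is a list of rows, each an object with "linear": the shift along the tool's x, y, z in m, a list of three; "delta_rot": the turn, a rotation vector about the tool's x, y, z in degrees, a list of three; "fingers": the finger opening in m, from 0 to 0.0854. A call has 1 to 12 rows; each row shifts and turns the pose as measured when the row begins, along the tool's axes as they then stand; what a row does not reach is not made up. A row lasts 1/12 s, in which the tool goes at most 41.7 mm and 7.16 degrees, less where a joint would pass 70% of its speed; a pose out of reach is approached as far as the arm can. A call with a gripper value outside its range is refused whole. The fingers move at their own pace and stop on an object; "force" is the grip in N (left out, the last holds). Time passes only in rows, so rows that do not move let the fingers close. It gives the time, the measured TCP pose, the force and the opening at its end, in the units of the state.
- manip.get_state(): the state, without advancing time (a new reading comes with each control period).
- manip.get_image(name): name is "scene" or "side" or "wrist"; returns the picture (420x560x3 uint8, red, green, blue); there is no depth.
- manip.camera_info(name): a dict with "K" (3x3 intrinsics, pixels), "rvec" (rotation vector, rad) and "tvec" (3), from world to camera coordinates, as OpenCV has them. Camera axes: x right, y down, z forward; pixel columns grow to the right and rows downward; lengths in m; the calibration is good to about 2 mm. A picture is of the moment at which its call begins: read the wrist's pose just before it. camera_info takes no time and is no camera call; for the wrist camera it gives the pose at the moment of the call.
- manip.sign_off(): hands the job in, once; it reports no verdict.
Trained networks look in the newest picture that a camera, given by its name, has taken for a name from the list of things; names that differ only in an ending like _2 or _b are one class to them, and where a whole thing is asked for, a point or a joint stands for the part that bears it (a point fixed in the world has none). Each returns a list of dicts, best first, with "p" (0 to 1); they miss things now and then, are a little off and sometimes report something else, mostly with a low value. They report only what shows in the picture. A call takes as long as a camera call. They do not tell look-alikes from the thing itself.
- manip.find_in(thing, camera): "extent" ([left, top, right, bottom] in pixels, round what is visible of it).
- manip.masks_of(thing, camera): "pixels" (420x560 bool, what is visible of it) and "extent" ([left, top, right, bottom] in pixels, round what is visible of it).
The state is a dict: "clock": time; "qpos": joint angles; "qd": joint speeds; "effort": joint torques, N m; "position": TCP position; "ee_rot": TCP orientation; "contact_force": force on the tool from outside, world axes, zero at the start; "moment": the same for the moment, N m; "width": finger opening in m.
Only numpy, scipy, OpenCV 4.12 (cv2) and the standard library are available. Lean on these libraries where they do the work, as an engineer would, in place of code of your own. Each camera call takes 0.05 s, during which the arm holds its last target. There are 200 camera calls.

### The job

The carton on the parcel scale has been weighed and sits too close to the tall back stop to get a finger behind it: press lightly on its lid and draw it forward, up over the low lip at the open side, until there is room, then go behind it and push it right off the edge so that it drops into the grey tray below and lies flat there. It is a fragile parcel, so press and push gently all the way (its board crushes under more than about 18 N) and ease it over the edge rather than shooting it off. Leave the mug, the paperweight and the scoop where they stand.

Things in the scene. Friction and masses are not known exactly. Their poses are not given: they have to be found in the camera images.
- scale: Fixed grey low bench scale with a stainless platter. Origin on the counter under the platter; z up; +x points to the platter's open side, towards the tray; a small display console is on its -y side. The platter's flat floor is 70 mm above the counter and 160 mm wide inside (y -80 to 80 mm). It does not give under load and is slippery: friction with the carton's underside about 0.25.
- back_stop (a point): Foot of the platter's back stop, middle of its inner face at floor height, 108 mm behind the scale's origin; axes as the scale's. The back stop stands 55 mm above the floor, taller than the carton; the two side rims stand 24 mm above it; all are 4 mm thick. The fourth side, +x, is open.
- lip (a point): Middle of the platter's open edge, on top of the lip, 76 mm above the counter, 120 mm ahead of the scale's origin; axes as the scale's. The lip crosses the whole open side: it ramps from floor height 32 mm before this edge to 6 mm high 8 mm before it, then stays level. Once its centre is past the edge the carton tips into the tray, but may stay leaning on the edge until pushed on.
- carton: Closed two-piece cardboard carton, 190 mm along its x, 140 mm along its y, 0.28 to 0.46 kg, brown tape over its lid, white label. Origin at the centre of its underside, z up. It lies flat on the platter, its x along the scale's x within 0.02 rad, its back (-x) side 2 to 6 mm from the back stop. Too wide to grip. It crushes if fingers load it with more than 18 N.
- lid_lowest (a point): Point 40 mm above the centre of the carton's underside. The lid is taped on where the contents let it, so its flat top lies 0 to 10 mm above this point, a different amount each time and not measured: find it by touch. The lid does not give. Fingertips hold the lid at friction about 0.6: a press of 8 to 11 N draws the carton up the lip; the lid tilts and rises 2 to 4 mm under them.
- tray: Loose grey plastic stacking tray, outside 300 mm (x) by 400 mm (y) by 60 mm high, 5 mm walls and floor, 1.3 kg, on the counter before the scale's open side, its near wall tucked just under the platter's edge. Origin at the centre of its underside, z up.
- mug: White enamel mug, 82 mm diameter, 82 mm high, on the counter beside or behind the scale; origin at the centre of its underside. Not to be moved.
- paperweight: Grey granite paperweight, a low round dome 76 mm in diameter and 36 mm high, on the counter beside or behind the scale; origin at the centre of its underside. Not to be moved.
- scoop: Dented steel hand scoop, about 240 mm long, on the counter behind the scale; origin on the counter under the middle of its length, open end to +x, handle to -x. Not to be moved.
Things that resemble listed ones, but are neither listed nor needed, are in the scene too. Of the things shaped like the carton, the cardboard one is meant.

How it is judged:
On the way, in this order (a step that is already met when the one before it is completed fails the run):
1. the carton has been drawn forward by fingers on its top, still on the platter, so that its back stands more than 35 mm clear of the back stop (x of carton in the frame of scale between 0.022 and 0.118 m and height (world z) of carton above 0.065 m and z of the grasp point in the frame of carton above 0.045 m), for 0.1 s.
2. the fingers push on the carton from behind while it is still on the platter (contact force between the fingers and carton above 0.3 N and x of the grasp point in the frame of carton below -0.092 m and height (world z) of carton above 0.065 m), for 0.1 s.
At the end, for the whole second after the job is handed in: the carton lies flat in the tray (within 0.12 rad of level, either way up), its underside's centre inside the tray in plan and at most 62 mm above the counter, at rest and borne by the tray, the tray flat on the counter; mug, paperweight and scoop within 20 mm of where they stood (x of carton in the frame of tray between -0.145 and 0.145 m and y of carton in the frame of tray between -0.195 and 0.195 m and angle between tray's own z axis and vertical below 0.05 rad and linear speed of carton below 0.02 m/s and angular speed of carton below 0.1 rad/s and contact force between carton and tray above 0.5 N and height (world z) of carton below 0.062 m and (angle between carton's own z axis and vertical below 0.12 rad or angle between carton's own z axis and vertical above 3.02 rad)); the robot touches nothing.
It fails at once if the carton is crushed: the fingers or arm load it with more than 18 N (contact force between any of the fingers, the arm and carton above 18 N).
It fails at once if the carton is shot off: faster than 0.3 m/s while its centre is still on the platter (x of carton in the frame of scale below 0.115 m and height (world z) of carton above 0.06 m and linear speed of carton above 0.3 m/s).
It fails at once if the mug is moved by more than 20 mm (distance of mug from where it was at the start of the episode above 0.02 m).
It fails at once if the paperweight is moved by more than 20 mm (distance of paperweight from where it was at the start of the episode above 0.02 m).
It fails at once if the scoop is moved by more than 20 mm (distance of scoop from where it was at the start of the episode above 0.02 m).
It also fails if it takes over 69 s, if anything falls off the work surface, if the arm or the gripper's body presses on something with over 40 N, if the wrist force passes 120 N, or if a joint passes its speed limit or range.

## Working session

There is one attempt and no reset: what is moved stays moved. The work goes in short steps, Python scripts to look and compute and a tool call to move; the robot and the scene stay as the last step left them, time stands still between calls to the robot, and variables do not carry over. Pictures are saved under pics/ and viewed, about 8 in all and at most 12, crops included, and the job is handed in when it is done.

Besides the shell and the picture viewer there is one more tool, called in YAML: its name, and indented under it one key for each argument. send_rows: Moves the arm, as the interface text tells. Its arguments: {"type":"object","properties":{"plan":{"type":"array","items":{"type":"object","properties":{"linear":{"type":"array","items":{"type":"number"}},"delta_rot":{"type":"array","items":{"type":"number"}},"fingers":{"type":"number"}}}},"force":{"type":"number"}},"required":["plan"]}

```bash
mkdir -p pics; cat > h.py <<'E'
import numpy as np, cv2
from rig import manip
def save(img,n): cv2.imwrite('pics/'+n+'.png',cv2.cvtColor(img,cv2.COLOR_RGB2BGR))
def ray(cam,uv):
    c=manip.camera_info(cam);K=np.array(c['K']);R=cv2.Rodrigues(np.array(c['rvec'],float))[0];t=np.array(c['tvec'],float).ravel()
    d=R.T@np.linalg.inv(K)@np.array([uv[0],uv[1],1.]);return -R.T@t,d
def atz(cam,uv,z):
    o,d=ray(cam,uv);return (o+d*(z-o[2])/d[2]).round(4)
def proj(cam,P):
    c=manip.camera_info(cam);return cv2.projectPoints(np.array(P,float).reshape(-1,1,3),np.array(c['rvec'],float),np.array(c['tvec'],float),np.array(c['K'],float),None)[0].reshape(-1,2).round(1)
E
python3 - <<'E'
from h import *
a=manip.get_image('scene');b=manip.get_image('side')
save(a,'scene');save(b,'side')
for cam in('scene','side'):
  for t in('carton','scale','tray','mug','paperweight','scoop'):
    for r in manip.find_in(t,cam)[:3]: print(cam,t,round(r['p'],2),np.round(r['extent']))
s=manip.get_state();print(s)
E
```

```text
scene carton 0.88 [219. 178. 317. 248.]
scene carton 0.87 [303. 101. 373. 172.]
scene scale 0.63 [199. 177. 317. 262.]
scene tray 0.68 [ 40. 157. 228. 330.]
scene tray 0.42 [216. 183. 316. 246.]
scene mug 0.58 [256. 270. 313. 324.]
scene paperweight 0.63 [350. 242. 383. 274.]
scene scoop 0.94 [390. 202. 446. 302.]
scene scoop 0.23 [202. 180. 319. 267.]
side carton 0.79 [327. 271. 424. 360.]
side carton 0.75 [238. 171. 310. 233.]
side scale 0.89 [227. 172. 325. 257.]
side mug 0.72 [198. 186. 229. 230.]
side scoop 0.58 [162. 291. 266. 326.]
{'clock': 0.7, 'qpos': array([ 1.09598680e+00,  2.75874254e-01,  1.50489786e+00,  8.52750624e-06,
        1.36070796e+00, -1.20965581e-01]), 'qd': array([-8.26062392e-04, -1.02171977e-03,  8.81241260e-05, -8.40173673e-04,
       -7.32495433e-04, -1.85055866e-03]), 'effort': array([ 1.44279467e-03, -4.16507506e+01, -2.46054411e+01, -2.11656070e-04,
       -2.37539034e-06, -9.18398541e-06]), 'position': array([0.19923783, 0.53940902, 0.23524356]), 'ee_rot': array([-3.00520219e-05,  8.20520513e-01,  5.71617079e-01,  4.77788693e-05]), 'contact_force': array([ 0.18748875, -0.51099978, -0.21622667]), 'moment': array([ 0.07415125,  0.01513243, -0.00323433]), 'width': 0.08529719216097652}
```

View pics/scene.png

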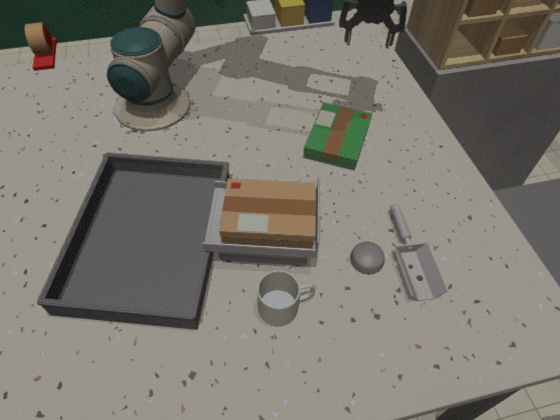

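View pics/side.png

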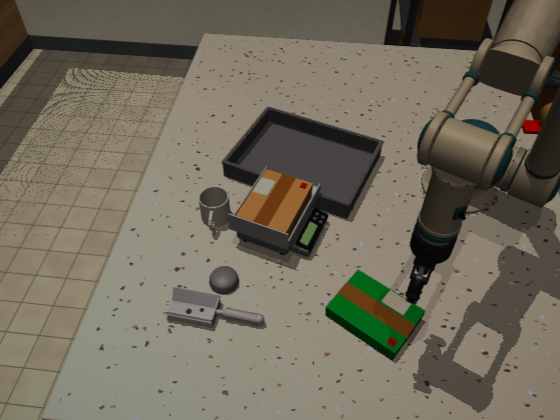

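Two carton-like things are in view. The brown cardboard one on the platter is at scene (268,213) and side (275,203). The green one on the counter is at scene (338,135) and side (375,312). The cardboard one on the scale is the one meant; I'll confirm it in an enlarged crop and pick the corners there.

```bash
python3 - <<'E'
from h import *
a=cv2.imread('pics/scene.png')[165:275,190:330];b=cv2.imread('pics/side.png')[160:260,220:340]
a=cv2.resize(a,None,fx=5,fy=5,interpolation=cv2.INTER_CUBIC);b=cv2.resize(b,None,fx=5,fy=5,interpolation=cv2.INTER_CUBIC)
cv2.imwrite('pics/c1.png',a);cv2.imwrite('pics/c2.png',b)
for c in('scene','side'):
  print(c,ray(c,(280,210))[0].round(3), [atz(c,p,0.) for p in ([(280,320),(368,265)] if c=='scene' else [(214,225),(224,285)])])
E
```

```text
scene [1.079 0.096 0.842] [array([0.723 , 0.2033, 0.    ]), array([0.643 , 0.4221, 0.    ])]
side [0.406 1.158 1.112] [array([0.6935, 0.2373, 0.    ]), array([0.6284, 0.4303, 0.    ])]
```

View pics/c1.png

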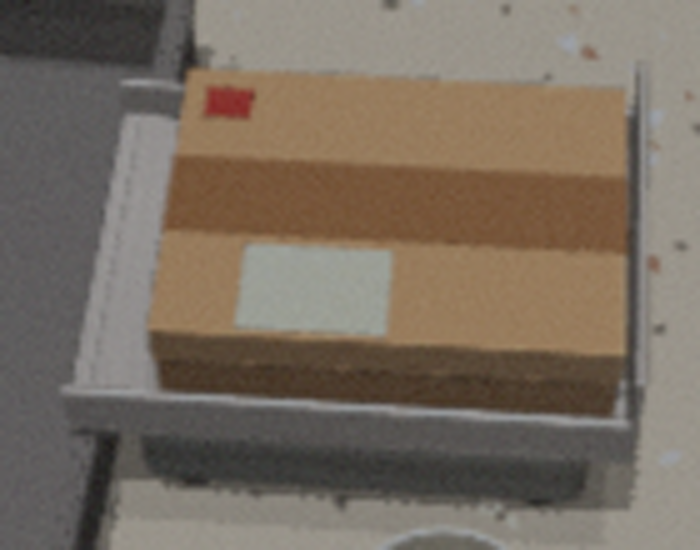

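View pics/c2.png

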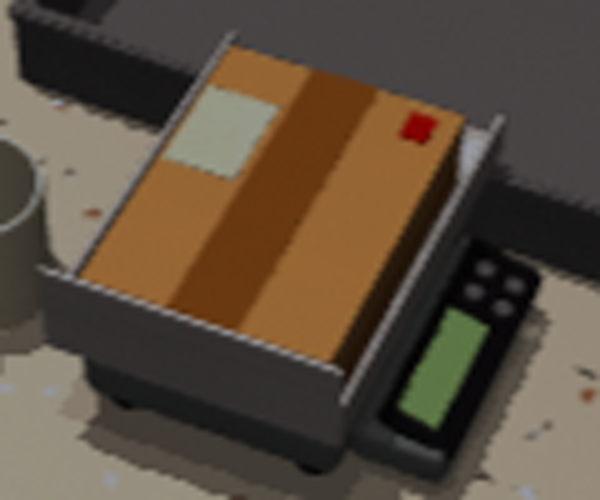

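```bash
cat > fit.py <<'E'
from h import *
from scipy.optimize import least_squares
S=lambda p:(190+p[0]/5,165+p[1]/5)
D=lambda p:(220+p[0]/5,160+p[1]/5)
def fit(obs,x0,free_z):
    def T(q,P):
        c,s=np.cos(q[2]),np.sin(q[2]);P=np.array(P,float);return np.c_[q[0]+c*P[:,0]-s*P[:,1],q[1]+s*P[:,0]+c*P[:,1],P[:,2]+(q[3] if free_z else 0)]
    def f(q):
        return np.concatenate([(proj(c,T(q,[P for P,_ in L]))-np.array([u for _,u in L])).ravel() for c,L in obs])
    # numeric diff step large since proj is rounded
    r=least_squares(f,x0,diff_step=1e-2,loss='soft_l1');return r.x.round(4),r.fun.round(1)
sc=[('side',[((-.11,.083,.125),D((42,268))),((-.11,-.083,.125),D((342,372))),((.12,-.082,.094),D((500,120))),((.12,.082,.094),D((232,38)))]),
('scene',[((.12,.083,.094),S((68,390))),((-.11,.083,.094),S((632,425))),((.12,-.082,.094),S((122,82))),((-.11,-.083,.125),S((642,62)))])]
print(fit(sc,[.6,.25,-1.57],False))
h,w=.095,.07
ca=[('side',[((-h,w,0),D((78,278))),((-h,-w,0),D((335,362))),((h,-w,0),D((465,118))),((h,w,0),D((232,45)))]),
('scene',[((-h,w,0),S((625,353))),((-h,-w,0),S((627,88))),((h,-w,0),S((187,70))),((h,w,0),S((150,330)))])]
print(fit(ca,[.6,.25,-1.57,.115],True))
E
sed -i 's/.reshape(-1,2).round(1)/.reshape(-1,2)/' h.py; sed -i 's/diff_step=1e-2/diff_step=1e-4/' fit.py; python3 fit.py
```

```text
(array([ 0.5231,  0.2192, -1.8688]), array([-0.8,  0.1, -0.4, -0.1,  0.2, -1.6, -0.2, -1.7, -0.9, -0.3,  1. ,
       -0.6,  0. , -0.4,  0.5, -0.5]))
(array([ 0.5217,  0.2276, -1.8574,  0.116 ]), array([-0.3,  0.9, -0.8,  0.9,  0.3, -0.3, -0.5,  0.1,  0.1, -0. , -0.7,
       -0.3,  0. , -0.7, -0.6, -0. ]))
```

send_rows:
  plan:
    - {"linear": [0, 0, 0], "delta_rot": [0, 0, 7.16], "fingers": 0.05}
    - {"linear": [0, 0, 0], "delta_rot": [0, 0, 7.16], "fingers": 0.05}
    - {"linear": [0, 0, 0], "delta_rot": [0, 0, 7.16], "fingers": 0.05}
    - {"linear": [0, 0, 0], "delta_rot": [0, 0, 7.16], "fingers": 0.05}
    - {"linear": [0, 0, 0], "delta_rot": [0, 0, 7.16], "fingers": 0.05}
    - {"linear": [0, 0, 0], "delta_rot": [0, 0, 7.16], "fingers": 0.05}
    - {"linear": [0, 0, 0], "delta_rot": [0, 0, 7.16], "fingers": 0.05}
    - {"linear": [0, 0, 0], "delta_rot": [0, 0, 7.16], "fingers": 0.05}
    - {"linear": [0, 0, 0], "delta_rot": [0, 0, 7.16], "fingers": 0.05}
    - {"linear": [0, 0, 0], "delta_rot": [0, 0, 7.16], "fingers": 0.05}
    - {"linear": [0, 0, 0], "delta_rot": [0, 0, 7.16], "fingers": 0.05}
    - {"linear": [0, 0, 0], "delta_rot": [0, 0, 7.16], "fingers": 0.05}

```text
clock: 1.7
position: [0.1993, 0.5395, 0.2356]
ee_rot: [-0.0, 0.99, -0.144, 0.0]
contact_force: [0.9, 0.2, -0.1]
width: 0.05
```

```bash
cat > st.py <<'E'
from h import *
import sys
from scipy.spatial.transform import Rotation as Ro
s=manip.get_state();q=s['ee_rot'];R=Ro.from_quat(np.r_[q[1:],q[0]]).as_matrix()
SC=np.array([.523,.2192]);yaw=-1.865
d=np.array([np.cos(yaw),np.sin(yaw)]);e=np.array([-d[1],d[0]])
p=s['position'];print('t',s['clock'],'pos',p.round(4),'tips',manip.tips_ahead,'w',round(s['width'],4),'F',s['contact_force'].round(2))
print('tool x yaw deg',np.degrees(np.arctan2(R[1,0],R[0,0])).round(2),'toolz',R[:,2].round(4))
print('in scale frame',((p[:2]-SC)@d).round(4),((p[:2]-SC)@e).round(4),'scale +x in tool',(R.T@np.r_[d,0]).round(4))
if len(sys.argv)>1:
    g=np.array(eval(sys.argv[1]));w=np.r_[SC+g[0]*d+g[1]*e,g[2]];print('tool shift',(R.T@(w-p)).round(4))
E
python3 st.py '(-.028,0,.165)'
```

```text
t 1.7 pos [0.1993 0.5395 0.2356] tips 0.025 w 0.05 F [ 0.86  0.2  -0.09]
tool x yaw deg -16.57 toolz [ 4.e-04  7.e-04 -1.e+00]
in scale frame -0.2126 -0.4027 scale +x in tool [-5.e-03  1.e+00 -8.e-04]
tool shift [0.4018 0.1867 0.0705]
```

send_rows:
  plan:
    - {"linear": [0.036, 0.017, 0.005]}
    - {"linear": [0.036, 0.017, 0.005]}
    - {"linear": [0.036, 0.017, 0.005]}
    - {"linear": [0.036, 0.017, 0.005]}
    - {"linear": [0.036, 0.017, 0.005]}
    - {"linear": [0.036, 0.017, 0.005]}
    - {"linear": [0.036, 0.017, 0.005]}
    - {"linear": [0.036, 0.017, 0.005]}
    - {"linear": [0.036, 0.017, 0.005]}
    - {"linear": [0.036, 0.017, 0.005]}
    - {"linear": [0.036, 0.017, 0.005]}
    - {"linear": [0, 0, 0]}

```text
$.plan[0]: bad value
```

```bash
python3 st.py '(-.028,0,.150)'
```

```text
t 1.7 pos [0.1993 0.5395 0.2356] tips 0.025 w 0.05 F [ 0.86  0.2  -0.09]
tool x yaw deg -16.57 toolz [ 4.e-04  7.e-04 -1.e+00]
in scale frame -0.2126 -0.4027 scale +x in tool [-5.e-03  1.e+00 -8.e-04]
tool shift [0.4018 0.1867 0.0855]
```

All fields are needed in each row.

send_rows:
  plan:
    - {"linear": [0.036, 0.017, 0.005], "delta_rot": [0, 0, 0], "fingers": 0.05}
    - {"linear": [0.036, 0.017, 0.005], "delta_rot": [0, 0, 0], "fingers": 0.05}
    - {"linear": [0.036, 0.017, 0.005], "delta_rot": [0, 0, 0], "fingers": 0.05}
    - {"linear": [0.036, 0.017, 0.005], "delta_rot": [0, 0, 0], "fingers": 0.05}
    - {"linear": [0.036, 0.017, 0.005], "delta_rot": [0, 0, 0], "fingers": 0.05}
    - {"linear": [0.036, 0.017, 0.005], "delta_rot": [0, 0, 0], "fingers": 0.05}
    - {"linear": [0.036, 0.017, 0.005], "delta_rot": [0, 0, 0], "fingers": 0.05}
    - {"linear": [0.036, 0.017, 0.005], "delta_rot": [0, 0, 0], "fingers": 0.05}
    - {"linear": [0.036, 0.017, 0.005], "delta_rot": [0, 0, 0], "fingers": 0.05}
    - {"linear": [0.036, 0.017, 0.005], "delta_rot": [0, 0, 0], "fingers": 0.05}
    - {"linear": [0.036, 0.017, 0.005], "delta_rot": [0, 0, 0], "fingers": 0.05}
    - {"linear": [0, 0, 0], "delta_rot": [0, 0, 0], "fingers": 0.05}

```text
clock: 2.7
position: [0.5379, 0.2398, 0.1781]
ee_rot: [-0.005, 0.99, -0.142, 0.003]
contact_force: [-1.1, 0.3, 0.6]
width: 0.0495
```

```bash
python3 st.py '(-.028,0,.150)'
```

```text
t 2.7 pos [0.5379 0.2398 0.1781] tips 0.025 w 0.0495 F [-1.08  0.28  0.58]
tool x yaw deg -16.3 toolz [ 0.0069  0.0089 -0.9999]
in scale frame -0.024 0.0083 scale +x in tool [-0.0097  0.9999 -0.0105]
tool shift [-0.0084 -0.0038  0.0282]
```

send_rows:
  plan:
    - {"linear": [-0.008, -0.004, 0.015], "delta_rot": [-0.6, -0.24, 0.3], "fingers": 0.05}
    - {"linear": [0, 0, 0.008], "delta_rot": [0, 0, 0], "fingers": 0.05}
    - {"linear": [0, 0, 0], "delta_rot": [0, 0, 0], "fingers": 0.05}
    - {"linear": [0, 0, 0], "delta_rot": [0, 0, 0], "fingers": 0.05}
    - {"linear": [0, 0, 0], "delta_rot": [0, 0, 0], "fingers": 0.05}

```text
clock: 3.12
position: [0.5341, 0.2433, 0.1541]
ee_rot: [0.0, 0.989, -0.147, 0.0]
contact_force: [0.0, -0.6, 0.1]
width: 0.0498
```

```bash
python3 st.py '(-.028,0,.145)'; python3 - <<'E'
from h import *
im=manip.get_image('side');save(cv2.resize(im[110:310,180:440],None,fx=3,fy=3,interpolation=cv2.INTER_CUBIC),'c3')
E
```

```text
t 3.1167 pos [0.5341 0.2433 0.1541] tips 0.025 w 0.0498 F [ 0.02 -0.63  0.1 ]
tool x yaw deg -16.93 toolz [ 3.e-04 -4.e-04 -1.e+00]
in scale frame -0.0263 0.0036 scale +x in tool [1.2e-03 1.0e+00 3.0e-04]
tool shift [-0.0036 -0.0017  0.0091]
```

View pics/c3.png

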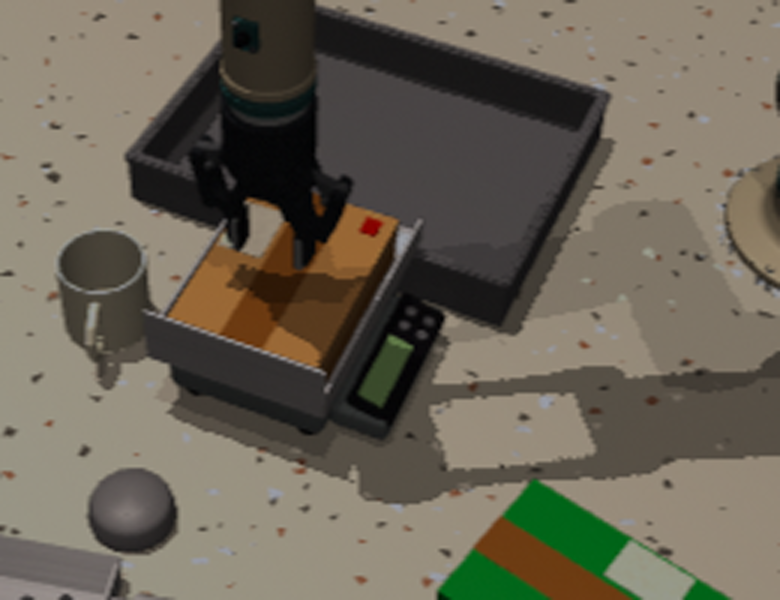

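The crop shows both fingertips over the brown carton's middle at about (240,245) and (305,262), jaws across the platter. Next I feel for the lid.

send_rows:
  plan:
    - {"linear": [-0.002, -0.001, 0.003], "delta_rot": [0, 0, 0], "fingers": 0.05}
    - {"linear": [-0.001, 0, 0.002], "delta_rot": [0, 0, 0], "fingers": 0.05}
    - {"linear": [0, 0, 0.002], "delta_rot": [0, 0, 0], "fingers": 0.05}

```text
clock: 3.42
position: [0.5316, 0.2469, 0.149]
ee_rot: [-0.001, 0.989, -0.146, 0.002]
contact_force: [0.7, -0.4, 0.0]
width: 0.0501
```

send_rows:
  plan:
    - {"linear": [0, 0, 0.0015], "delta_rot": [0, 0, 0], "fingers": 0.05}
    - {"linear": [0, 0, 0.0015], "delta_rot": [0, 0, 0], "fingers": 0.05}

```text
clock: 3.58
position: [0.5312, 0.2474, 0.1461]
ee_rot: [-0.001, 0.989, -0.146, 0.002]
contact_force: [-0.3, 1.3, 0.4]
width: 0.05
```

send_rows:
  plan:
    - {"linear": [0, 0, 0.0015], "delta_rot": [0, 0, 0], "fingers": 0.05}

```text
clock: 3.67
position: [0.5312, 0.2475, 0.1446]
ee_rot: [-0.001, 0.989, -0.145, 0.003]
contact_force: [0.3, 0.4, 0.0]
width: 0.0505
```

send_rows:
  plan:
    - {"linear": [0, 0, 0.001], "delta_rot": [0, 0, 0], "fingers": 0.05}
    - {"linear": [0, 0, 0.001], "delta_rot": [0, 0, 0], "fingers": 0.05}

```text
clock: 3.83
position: [0.5311, 0.2475, 0.1422]
ee_rot: [-0.001, 0.989, -0.145, 0.002]
contact_force: [-1.2, -0.6, 0.7]
width: 0.0499
```

send_rows:
  plan:
    - {"linear": [0, 0, 0.001], "delta_rot": [0, 0, 0], "fingers": 0.05}
    - {"linear": [0, 0, 0.001], "delta_rot": [0, 0, 0], "fingers": 0.05}

```text
clock: 4.0
position: [0.5312, 0.2474, 0.1399]
ee_rot: [-0.001, 0.989, -0.146, 0.002]
contact_force: [-0.2, -0.7, 0.1]
width: 0.0502
```

send_rows:
  plan:
    - {"linear": [0, 0, 0.001], "delta_rot": [0, 0, 0], "fingers": 0.05}

```text
clock: 4.08
position: [0.5313, 0.2473, 0.1388]
ee_rot: [-0.001, 0.989, -0.146, 0.002]
contact_force: [-0.0, -0.2, -0.0]
width: 0.05
```

send_rows:
  plan:
    - {"linear": [0, 0, 0.001], "delta_rot": [0, 0, 0], "fingers": 0.05}

```text
clock: 4.17
position: [0.5314, 0.2473, 0.1377]
ee_rot: [-0.001, 0.989, -0.146, 0.002]
contact_force: [-0.3, -0.4, 0.4]
width: 0.0498
```

send_rows:
  plan:
    - {"linear": [0, 0, 0.001], "delta_rot": [0, 0, 0], "fingers": 0.05}

```text
clock: 4.25
position: [0.5314, 0.2473, 0.1366]
ee_rot: [-0.001, 0.989, -0.146, 0.002]
contact_force: [1.0, -0.3, -0.2]
width: 0.05
```

send_rows:
  plan:
    - {"linear": [0, 0, 0.001], "delta_rot": [0, 0, 0], "fingers": 0.05}

```text
clock: 4.33
position: [0.5314, 0.2472, 0.1354]
ee_rot: [-0.001, 0.989, -0.146, 0.002]
contact_force: [-0.3, 0.7, 0.0]
width: 0.05
```

send_rows:
  plan:
    - {"linear": [0, 0, 0.001], "delta_rot": [0, 0, 0], "fingers": 0.05}

```text
clock: 4.42
position: [0.5315, 0.2473, 0.1344]
ee_rot: [-0.001, 0.989, -0.146, 0.002]
contact_force: [-0.4, 0.2, -0.1]
width: 0.0499
```

send_rows:
  plan:
    - {"linear": [0, 0, 0.001], "delta_rot": [0, 0, 0], "fingers": 0.05}

```text
clock: 4.5
position: [0.5314, 0.2472, 0.1332]
ee_rot: [-0.001, 0.989, -0.146, 0.002]
contact_force: [-0.3, -0.0, 0.2]
width: 0.0505
```

send_rows:
  plan:
    - {"linear": [0, 0, 0.0007], "delta_rot": [0, 0, 0], "fingers": 0.05}

```text
clock: 4.58
position: [0.5314, 0.2472, 0.1324]
ee_rot: [-0.001, 0.989, -0.146, 0.002]
contact_force: [-0.6, 0.1, 0.6]
width: 0.0503
```

send_rows:
  plan:
    - {"linear": [0, 0, 0.0007], "delta_rot": [0, 0, 0], "fingers": 0.05}

```text
clock: 4.67
position: [0.5314, 0.2472, 0.1316]
ee_rot: [-0.001, 0.989, -0.146, 0.002]
contact_force: [0.2, 0.4, 0.2]
width: 0.0499
```

send_rows:
  plan:
    - {"linear": [0, 0, 0.0007], "delta_rot": [0, 0, 0], "fingers": 0.05}

```text
clock: 4.75
position: [0.5314, 0.2472, 0.1308]
ee_rot: [-0.001, 0.989, -0.146, 0.002]
contact_force: [0.3, 0.2, 0.9]
width: 0.0501
```

send_rows:
  plan:
    - {"linear": [0, 0, 0.0007], "delta_rot": [0, 0, 0], "fingers": 0.05}

```text
clock: 4.83
position: [0.5314, 0.2472, 0.13]
ee_rot: [-0.001, 0.989, -0.146, 0.002]
contact_force: [-0.3, -0.7, -0.1]
width: 0.0497
```

send_rows:
  plan:
    - {"linear": [0, 0, 0.0007], "delta_rot": [0, 0, 0], "fingers": 0.05}

```text
clock: 4.92
position: [0.5315, 0.2472, 0.1293]
ee_rot: [-0.001, 0.989, -0.146, 0.002]
contact_force: [0.2, 0.5, -0.6]
width: 0.05
```

send_rows:
  plan:
    - {"linear": [0, 0, 0.0007], "delta_rot": [0, 0, 0], "fingers": 0.05}

```text
clock: 5.0
position: [0.5315, 0.2473, 0.1285]
ee_rot: [-0.001, 0.989, -0.146, 0.002]
contact_force: [-0.3, 1.2, -0.1]
width: 0.0497
```

```bash
python3 st.py; python3 - <<'E'
from h import *
im=manip.get_image('side');im2=manip.get_image('scene')
a=cv2.resize(im[150:260,220:340],(400,367),interpolation=cv2.INTER_CUBIC);b=cv2.resize(im2[140:270,200:340],(395,367),interpolation=cv2.INTER_CUBIC);save(np.hstack([a,b]),'c4')
E
```

```text
t 5.0 pos [0.5315 0.2473 0.1285] tips 0.025 w 0.0497 F [-0.26  1.22 -0.05]
tool x yaw deg -16.75 toolz [ 0.0051  0.0014 -1.    ]
in scale frame -0.0293 -0.0 scale +x in tool [-0.0019  1.     -0.0028]
```

View pics/c4.png

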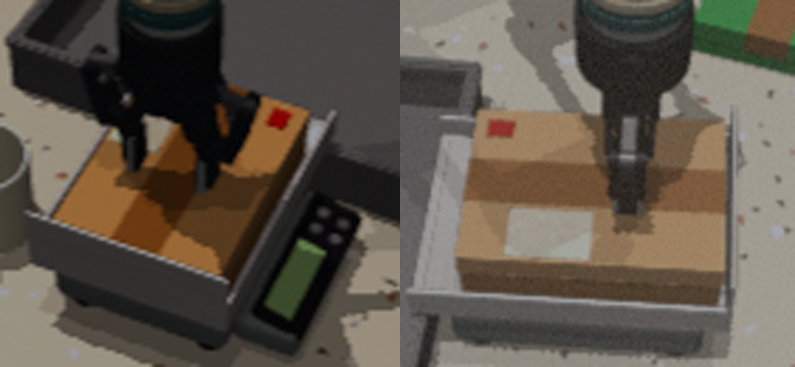

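Fingertips still hover just above the lid: side (133,170) and (205,188), scene (628,212) with the shadow almost touching. I keep going.

send_rows:
  plan:
    - {"linear": [0, 0, 0.0007], "delta_rot": [0, 0, 0], "fingers": 0.05}

```text
clock: 5.18
position: [0.5315, 0.2472, 0.1278]
ee_rot: [-0.001, 0.989, -0.146, 0.002]
contact_force: [0.9, 1.2, 0.8]
width: 0.0498
```

send_rows:
  plan:
    - {"linear": [0, 0, 0.0007], "delta_rot": [0, 0, 0], "fingers": 0.05}

```text
clock: 5.27
position: [0.5315, 0.2473, 0.1271]
ee_rot: [-0.001, 0.989, -0.146, 0.002]
contact_force: [-0.1, 0.1, -0.2]
width: 0.0501
```

send_rows:
  plan:
    - {"linear": [0, 0, 0.0007], "delta_rot": [0, 0, 0], "fingers": 0.05}

```text
clock: 5.35
position: [0.5315, 0.2473, 0.1264]
ee_rot: [-0.001, 0.989, -0.146, 0.002]
contact_force: [-0.4, 0.1, -0.1]
width: 0.05
```

send_rows:
  plan:
    - {"linear": [0, 0, 0.0007], "delta_rot": [0, 0, 0], "fingers": 0.05}

```text
clock: 5.43
position: [0.5315, 0.2473, 0.1256]
ee_rot: [-0.001, 0.989, -0.146, 0.003]
contact_force: [-0.2, -0.6, -0.2]
width: 0.05
```

send_rows:
  plan:
    - {"linear": [0, 0, -0.012], "delta_rot": [0, 0, 0], "fingers": 0.05}
    - {"linear": [0, 0, -0.012], "delta_rot": [0, 0, 0], "fingers": 0.02}
    - {"linear": [0, 0, 0], "delta_rot": [0, 0, 0], "fingers": 0.02}
    - {"linear": [0, 0, 0], "delta_rot": [0, 0, 0], "fingers": 0.02}
    - {"linear": [0, 0, 0], "delta_rot": [0, 0, 0], "fingers": 0.02}
    - {"linear": [0, 0, 0], "delta_rot": [0, 0, 0], "fingers": 0.02}

```text
clock: 5.93
position: [0.5305, 0.2469, 0.1483]
ee_rot: [-0.0, 0.989, -0.146, 0.001]
contact_force: [0.3, -1.1, -0.1]
width: 0.02
```

```bash
python3 st.py
```

```text
t 5.9333 pos [0.5305 0.2469 0.1483] tips 0.025 w 0.02 F [ 0.28 -1.08 -0.1 ]
tool x yaw deg -16.75 toolz [ 2.4e-03  5.0e-04 -1.0e+00]
in scale frame -0.0287 -0.0009 scale +x in tool [-0.0018  1.     -0.0012]
```

send_rows:
  plan:
    - {"linear": [0, 0, 0.0015], "delta_rot": [0, 0, 0], "fingers": 0.02}
    - {"linear": [0, 0, 0.001], "delta_rot": [0, 0, 0], "fingers": 0.02}

```text
clock: 6.1
position: [0.53, 0.2468, 0.1448]
ee_rot: [-0.0, 0.989, -0.146, 0.001]
contact_force: [-0.2, 0.5, -0.7]
width: 0.0196
```

send_rows:
  plan:
    - {"linear": [0, 0, 0.001], "delta_rot": [0, 0, 0], "fingers": 0.02}
    - {"linear": [0, 0, 0.001], "delta_rot": [0, 0, 0], "fingers": 0.02}

```text
clock: 6.27
position: [0.5296, 0.2466, 0.1417]
ee_rot: [0.0, 0.989, -0.146, -0.0]
contact_force: [0.8, -0.9, 0.2]
width: 0.0198
```

send_rows:
  plan:
    - {"linear": [0, 0, 0.001], "delta_rot": [0, 0, 0], "fingers": 0.02}
    - {"linear": [0, 0, 0.001], "delta_rot": [0, 0, 0], "fingers": 0.02}

```text
clock: 6.43
position: [0.5293, 0.2465, 0.139]
ee_rot: [0.0, 0.989, -0.146, -0.001]
contact_force: [-0.3, -0.0, 0.5]
width: 0.02
```

send_rows:
  plan:
    - {"linear": [0, 0, 0.001], "delta_rot": [0, 0, 0], "fingers": 0.02}

```text
clock: 6.52
position: [0.5293, 0.2465, 0.1378]
ee_rot: [0.0, 0.989, -0.146, -0.001]
contact_force: [1.2, -1.2, 0.8]
width: 0.0201
```

send_rows:
  plan:
    - {"linear": [0, 0, 0.001], "delta_rot": [0, 0, 0], "fingers": 0.02}

```text
clock: 6.6
position: [0.5293, 0.2465, 0.1366]
ee_rot: [0.0, 0.989, -0.146, -0.001]
contact_force: [-0.1, -0.1, -0.6]
width: 0.0202
```

send_rows:
  plan:
    - {"linear": [0, 0, 0.0007], "delta_rot": [0, 0, 0], "fingers": 0.02}

```text
clock: 6.68
position: [0.5292, 0.2465, 0.1358]
ee_rot: [0.001, 0.989, -0.146, -0.001]
contact_force: [-0.2, -0.1, 0.2]
width: 0.0198
```

send_rows:
  plan:
    - {"linear": [0, 0, 0.0007], "delta_rot": [0, 0, 0], "fingers": 0.02}

```text
clock: 6.77
position: [0.5293, 0.2465, 0.135]
ee_rot: [0.0, 0.989, -0.146, -0.001]
contact_force: [-0.1, 0.3, -0.5]
width: 0.0202
```

send_rows:
  plan:
    - {"linear": [0, 0, 0.0007], "delta_rot": [0, 0, 0], "fingers": 0.02}

```text
clock: 6.85
position: [0.5293, 0.2465, 0.1343]
ee_rot: [0.0, 0.989, -0.146, -0.001]
contact_force: [-1.1, -0.2, 0.8]
width: 0.0199
```

send_rows:
  plan:
    - {"linear": [0, 0, 0.0007], "delta_rot": [0, 0, 0], "fingers": 0.02}

```text
clock: 6.93
position: [0.5293, 0.2465, 0.1335]
ee_rot: [0.0, 0.989, -0.146, -0.001]
contact_force: [0.5, 0.6, -0.3]
width: 0.0198
```

send_rows:
  plan:
    - {"linear": [0, 0, 0.0007], "delta_rot": [0, 0, 0], "fingers": 0.02}

```text
clock: 7.02
position: [0.5293, 0.2465, 0.1328]
ee_rot: [0.0, 0.989, -0.146, -0.001]
contact_force: [-0.4, 0.2, 0.7]
width: 0.0199
```

send_rows:
  plan:
    - {"linear": [0, 0, 0.0007], "delta_rot": [0, 0, 0], "fingers": 0.02}

```text
clock: 7.1
position: [0.5294, 0.2466, 0.1321]
ee_rot: [0.0, 0.989, -0.146, -0.0]
contact_force: [-0.1, -0.8, 0.2]
width: 0.02
```

send_rows:
  plan:
    - {"linear": [0, 0, 0.0007], "delta_rot": [0, 0, 0], "fingers": 0.02}

```text
clock: 7.18
position: [0.5294, 0.2465, 0.1313]
ee_rot: [0.0, 0.989, -0.146, -0.0]
contact_force: [0.5, -0.2, 0.8]
width: 0.0201
```

send_rows:
  plan:
    - {"linear": [0, 0, 0.0007], "delta_rot": [0, 0, 0], "fingers": 0.02}

```text
clock: 7.27
position: [0.5294, 0.2465, 0.1306]
ee_rot: [0.0, 0.989, -0.146, -0.0]
contact_force: [-0.6, 0.1, -0.8]
width: 0.0201
```

send_rows:
  plan:
    - {"linear": [0, 0, 0.0007], "delta_rot": [0, 0, 0], "fingers": 0.02}

```text
clock: 7.35
position: [0.5294, 0.2465, 0.1298]
ee_rot: [0.0, 0.989, -0.146, -0.0]
contact_force: [1.2, 0.1, -0.2]
width: 0.0195
```

send_rows:
  plan:
    - {"linear": [0, 0, 0.0007], "delta_rot": [0, 0, 0], "fingers": 0.02}

```text
clock: 7.43
position: [0.5294, 0.2466, 0.129]
ee_rot: [0.0, 0.989, -0.146, -0.0]
contact_force: [-0.7, 0.1, -0.4]
width: 0.0199
```

send_rows:
  plan:
    - {"linear": [0, 0, 0.0007], "delta_rot": [0, 0, 0], "fingers": 0.02}

```text
clock: 7.52
position: [0.5294, 0.2465, 0.1283]
ee_rot: [0.0, 0.989, -0.146, -0.0]
contact_force: [0.7, -0.3, -0.4]
width: 0.0198
```

send_rows:
  plan:
    - {"linear": [0, 0, 0.0007], "delta_rot": [0, 0, 0], "fingers": 0.02}

```text
clock: 7.6
position: [0.5294, 0.2465, 0.1275]
ee_rot: [0.0, 0.989, -0.146, -0.0]
contact_force: [1.4, 0.5, -0.1]
width: 0.0199
```

```bash
python3 st.py; python3 - <<'E'
from h import *
def tri(u,v):
    o1,d1=ray('scene',u);o2,d2=ray('side',v);d1/=np.linalg.norm(d1);d2/=np.linalg.norm(d2)
    st=np.linalg.lstsq(np.c_[d1,-d2],o2-o1,rcond=None)[0];return (o1+d1*st[0]).round(4),(o2+d2*st[1]).round(4)
print(tri((280.8,215.1),(259.9,201)))
im=manip.get_image('side');im2=manip.get_image('scene')
a=cv2.resize(im[160:240,235:315],(400,400),interpolation=cv2.INTER_CUBIC);b=cv2.resize(im2[165:245,240:320],(400,400),interpolation=cv2.INTER_CUBIC);save(np.hstack([a,b]),'c5')
E
```

```text
t 7.6 pos [0.5294 0.2465 0.1275] tips 0.025 w 0.0199 F [ 1.36  0.46 -0.1 ]
tool x yaw deg -16.76 toolz [-9.e-04 -6.e-04 -1.e+00]
in scale frame -0.028 -0.0018 scale +x in tool [-1.8e-03  1.0e+00  8.0e-04]
(array([0.5576, 0.2433, 0.1249]), array([0.5601, 0.2452, 0.1235]))
```

View pics/c5.png

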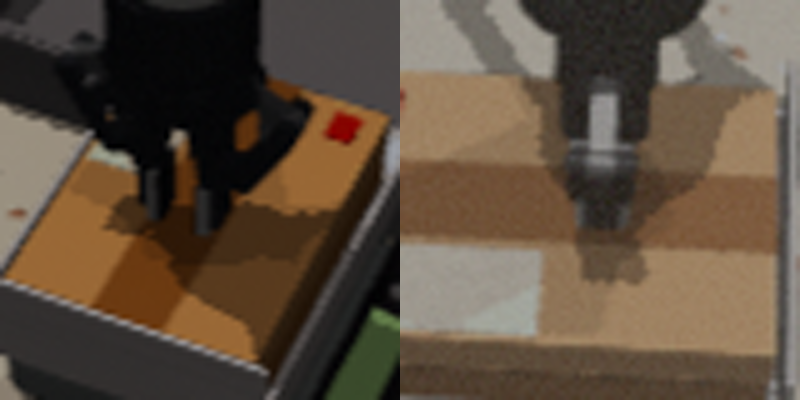

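```bash
python3 - <<'E'
from h import *
def tri(u,v):
    o1,d1=ray('scene',u);o2,d2=ray('side',v);d1/=np.linalg.norm(d1);d2/=np.linalg.norm(d2)
    st=np.linalg.lstsq(np.c_[d1,-d2],o2-o1,rcond=None)[0];return (o1+d1*st[0]).round(4),(o2+d2*st[1]).round(4)
print(tri((280.8,210.6),(265.6,203.6)))
for z in(.1025,.11,.118,.125): print(z,proj('scene',[.541,.243,z]),proj('side',[.541,.243,z]))
print(ray('wrist',(0,0))[0], atz('scene',(282,214),.115))
E
```

```text
(array([0.543 , 0.2471, 0.1201]), array([0.5448, 0.2485, 0.1191]))
0.1025 [[278.47064412 215.38707488]] [[267.42833883 206.48921226]]
0.11 [[278.54035063 213.20389101]] [[267.38989359 204.54725529]]
0.118 [[278.6157082  210.84371746]] [[267.34854374 202.45857958]]
0.125 [[278.68251299 208.75141447]] [[267.31206985 200.61619997]]
[0.54846044 0.31100682 0.26515896] [0.5483 0.2484 0.115 ]
```

send_rows:
  plan:
    - {"linear": [0, 0, 0.0007], "delta_rot": [0, 0, 0], "fingers": 0.02}

```text
clock: 7.78
position: [0.5294, 0.2465, 0.1268]
ee_rot: [0.0, 0.989, -0.146, -0.0]
contact_force: [0.5, -0.2, -0.9]
width: 0.0197
```

send_rows:
  plan:
    - {"linear": [0, 0, 0.0007], "delta_rot": [0, 0, 0], "fingers": 0.02}

```text
clock: 7.87
position: [0.5294, 0.2465, 0.126]
ee_rot: [0.0, 0.989, -0.146, -0.0]
contact_force: [0.1, -0.5, 0.4]
width: 0.0199
```

send_rows:
  plan:
    - {"linear": [0, 0, 0.0007], "delta_rot": [0, 0, 0], "fingers": 0.02}

```text
clock: 7.95
position: [0.5295, 0.2465, 0.1253]
ee_rot: [0.0, 0.989, -0.146, -0.0]
contact_force: [0.3, -0.5, -0.1]
width: 0.02
```

Triangulation puts the tips at about z = 0.119 with the TCP at 0.1275. They stand less far ahead than nominal, so they are still above the lid. I'll shut the fingers so they reach furthest forward and come down again.

send_rows:
  plan:
    - {"linear": [0, 0, -0.01], "delta_rot": [0, 0, 0], "fingers": 0.0}
    - {"linear": [0, 0, 0], "delta_rot": [0, 0, 0], "fingers": 0.0}
    - {"linear": [0, 0, 0], "delta_rot": [0, 0, 0], "fingers": 0.0}
    - {"linear": [0, 0, 0], "delta_rot": [0, 0, 0], "fingers": 0.0}
    - {"linear": [0, 0, 0], "delta_rot": [0, 0, 0], "fingers": 0.0}

```text
clock: 8.37
position: [0.5297, 0.2466, 0.1368]
ee_rot: [0.0, 0.989, -0.146, 0.0]
contact_force: [-0.3, 0.0, 0.6]
width: -0.0001
```

send_rows:
  plan:
    - {"linear": [0, 0, 0.0012], "delta_rot": [0, 0, 0], "fingers": 0.0}
    - {"linear": [0, 0, 0.001], "delta_rot": [0, 0, 0], "fingers": 0.0}

```text
clock: 8.53
position: [0.5299, 0.2467, 0.1347]
ee_rot: [0.0, 0.989, -0.146, 0.0]
contact_force: [1.0, 0.3, -0.2]
width: 0.0001
```

send_rows:
  plan:
    - {"linear": [0, 0, 0.001], "delta_rot": [0, 0, 0], "fingers": 0.0}
    - {"linear": [0, 0, 0.0007], "delta_rot": [0, 0, 0], "fingers": 0.0}

```text
clock: 8.7
position: [0.5297, 0.2466, 0.1325]
ee_rot: [0.0, 0.989, -0.146, 0.0]
contact_force: [-0.3, -0.8, 0.1]
width: -0.0001
```

send_rows:
  plan:
    - {"linear": [0, 0, 0.001], "delta_rot": [0, 0, 0], "fingers": 0.0}
    - {"linear": [0, 0, 0.0007], "delta_rot": [0, 0, 0], "fingers": 0.0}

```text
clock: 8.87
position: [0.5295, 0.2465, 0.1304]
ee_rot: [0.0, 0.989, -0.146, -0.0]
contact_force: [1.2, 0.5, -0.3]
width: -0.0001
```

send_rows:
  plan:
    - {"linear": [0, 0, 0.0007], "delta_rot": [0, 0, 0], "fingers": 0.0}

```text
clock: 8.95
position: [0.5294, 0.2466, 0.1295]
ee_rot: [0.0, 0.989, -0.146, -0.0]
contact_force: [-0.3, 0.8, -0.0]
width: 0.0003
```

send_rows:
  plan:
    - {"linear": [0, 0, 0.0007], "delta_rot": [0, 0, 0], "fingers": 0.0}

```text
clock: 9.03
position: [0.5294, 0.2465, 0.1286]
ee_rot: [0.0, 0.989, -0.146, -0.0]
contact_force: [-0.2, -0.2, 0.3]
width: -0.0001
```

send_rows:
  plan:
    - {"linear": [0, 0, 0.0007], "delta_rot": [0, 0, 0], "fingers": 0.0}

```text
clock: 9.12
position: [0.5294, 0.2465, 0.1278]
ee_rot: [0.0, 0.989, -0.146, -0.0]
contact_force: [-0.4, -0.1, 0.1]
width: -0.0003
```

send_rows:
  plan:
    - {"linear": [0, 0, 0.0007], "delta_rot": [0, 0, 0], "fingers": 0.0}

```text
clock: 9.2
position: [0.5294, 0.2465, 0.127]
ee_rot: [0.0, 0.989, -0.146, -0.0]
contact_force: [0.1, 0.8, -0.7]
width: 0.0001
```

send_rows:
  plan:
    - {"linear": [0, 0, 0.0007], "delta_rot": [0, 0, 0], "fingers": 0.0}

```text
clock: 9.28
position: [0.5294, 0.2465, 0.1262]
ee_rot: [0.0, 0.989, -0.146, -0.0]
contact_force: [-0.7, -0.2, 0.4]
width: -0.0002
```

send_rows:
  plan:
    - {"linear": [0, 0, 0.0007], "delta_rot": [0, 0, 0], "fingers": 0.0}

```text
clock: 9.37
position: [0.5294, 0.2466, 0.1254]
ee_rot: [0.0, 0.989, -0.146, -0.0]
contact_force: [1.0, 0.1, 0.2]
width: -0.0001
```

send_rows:
  plan:
    - {"linear": [0, 0, 0.0007], "delta_rot": [0, 0, 0], "fingers": 0.0}

```text
clock: 9.45
position: [0.5294, 0.2465, 0.1247]
ee_rot: [0.0, 0.989, -0.146, -0.0]
contact_force: [-0.4, 0.5, 0.5]
width: -0.0
```

send_rows:
  plan:
    - {"linear": [0, 0, 0.0007], "delta_rot": [0, 0, 0], "fingers": 0.0}

```text
clock: 9.53
position: [0.5294, 0.2465, 0.1239]
ee_rot: [0.0, 0.989, -0.146, -0.0]
contact_force: [0.6, -0.5, 0.2]
width: 0.0
```

send_rows:
  plan:
    - {"linear": [0, 0, 0.0007], "delta_rot": [0, 0, 0], "fingers": 0.0}

```text
clock: 9.62
position: [0.5294, 0.2466, 0.1231]
ee_rot: [0.0, 0.989, -0.146, -0.0]
contact_force: [0.5, -0.3, 0.1]
width: -0.0
```

```bash
python3 - <<'E'
from h import *
im=manip.get_image('side');im2=manip.get_image('scene');w=manip.get_image('wrist');save(w,'w1')
a=cv2.resize(im[170:230,240:300],(240,240),interpolation=cv2.INTER_CUBIC);b=cv2.resize(im2[175:235,250:310],(240,240),interpolation=cv2.INTER_CUBIC)
save(np.hstack([w,np.vstack([a,np.zeros((420-240,240,3),np.uint8)])]),'c6x');
o=np.zeros((480,800,3),np.uint8);o[:420,:560]=w;o[:240,560:]=a;o[240:480,560:]=b;save(o,'c6')
d,e=np.array([-.2899,-.957]),np.array([.957,-.2899])
C=np.array([.5217,.2276])
for n,(x,y) in dict(bl=(-.095,.07),br=(-.095,-.07),fr=(.095,-.07),fl=(.095,.07)).items():
  P=C+x*d+y*e;print(n,proj('wrist',[*P,.116]))
p=manip.get_state()['position']; print('tip',[proj('wrist',[p[0],p[1],p[2]-k]) for k in(.0,.012,.025)])
E
```

```text
bl [[469.06486505  86.34802847]]
br [[85.2131805  85.57349881]]
fr [[136.49274772 486.92120055]]
fl [[417.78515981 487.92975191]]
tip [array([[281.52378789, 281.96548864]]), array([[281.48316861, 269.48096801]]), array([[281.44523583, 257.82215231]])]
```

View pics/c6.png

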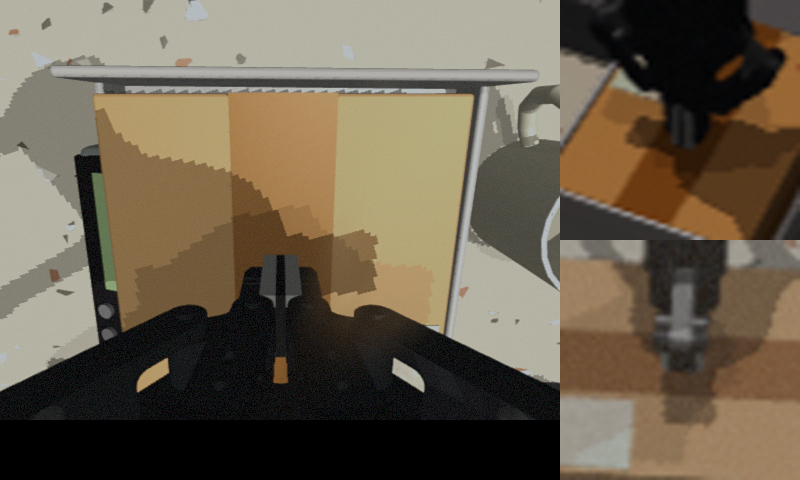

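The wrist view puts the carton's back lid corners at (95,95) and (473,95), giving a lid height of about 0.114. The shut fingertips show at (281,256) with shadow still visible beyond them, so they have not touched yet. Continuing down in small steps.

send_rows:
  plan:
    - {"linear": [0, 0, 0.0007], "delta_rot": [0, 0, 0], "fingers": 0.0}

```text
clock: 9.85
position: [0.5295, 0.2466, 0.1226]
ee_rot: [0.0, 0.989, -0.146, -0.0]
contact_force: [-0.0, 0.5, -0.5]
width: -0.0
```

send_rows:
  plan:
    - {"linear": [0, 0, 0.0007], "delta_rot": [0, 0, 0], "fingers": 0.0}

```text
clock: 9.93
position: [0.5295, 0.2466, 0.1221]
ee_rot: [0.0, 0.989, -0.146, -0.0]
contact_force: [-1.3, -0.4, 5.7]
width: 0.0
```

send_rows:
  plan:
    - {"linear": [0, 0, 0.0007], "delta_rot": [0, 0, 0], "fingers": 0.0}

```text
clock: 10.02
position: [0.5295, 0.2466, 0.1221]
ee_rot: [0.0, 0.989, -0.146, -0.0]
contact_force: [-2.5, -1.0, 7.4]
width: -0.0002
```

send_rows:
  plan:
    - {"linear": [0, 0, 0.0007], "delta_rot": [0, 0, 0], "fingers": 0.0}

```text
clock: 10.1
position: [0.5295, 0.2466, 0.1221]
ee_rot: [0.0, 0.989, -0.146, 0.0]
contact_force: [-2.0, 0.1, 5.5]
width: 0.0002
```

```bash
python3 - <<'E'
from h import *
s=manip.get_state();p=s['position'];print(p,s['effort'].round(2))
d=np.array([-.2899,-.957])
for b in(0,.005,.011):
  print(b,[proj('wrist',[p[0]-b*d[0],p[1]-b*d[1],p[2]+.003-k])[0].round(0) for k in(0,.006,.012,.025)])
E
```

```text
[0.52953832 0.2465535  0.12214666] [-9.000e-02 -4.167e+01 -2.089e+01  1.000e-02 -5.400e-01 -0.000e+00]
0 [array([282., 285.]), array([282., 279.]), array([281., 272.]), array([281., 260.])]
0.005 [array([282., 274.]), array([282., 267.]), array([282., 261.]), array([281., 250.])]
0.011 [array([282., 259.]), array([282., 253.]), array([282., 248.]), array([282., 238.])]
```

Contact is at TCP z = 0.1221, with about 6 N per 0.7 mm commanded. I'll tilt the tool 10° so the grasp point sits higher over the lid, then touch again.

send_rows:
  plan:
    - {"linear": [0, 0, -0.006], "delta_rot": [0, 0, 0], "fingers": 0.0}
    - {"linear": [0, 0, 0], "delta_rot": [5, 0, 0], "fingers": 0.0}
    - {"linear": [0, 0, 0], "delta_rot": [5, 0, 0], "fingers": 0.0}
    - {"linear": [0, 0, 0], "delta_rot": [0, 0, 0], "fingers": 0.0}

```text
clock: 10.43
position: [0.5307, 0.2487, 0.1293]
ee_rot: [-0.09, 0.985, -0.143, 0.014]
contact_force: [-0.2, -0.3, -0.1]
width: 0.0002
```

send_rows:
  plan:
    - {"linear": [0, 0.0002, 0.001], "delta_rot": [0, 0, 0], "fingers": 0.0}

```text
clock: 10.52
position: [0.531, 0.2481, 0.1288]
ee_rot: [-0.089, 0.985, -0.144, 0.015]
contact_force: [0.5, 0.2, -0.3]
width: 0.0001
```

send_rows:
  plan:
    - {"linear": [0, 0.0001, 0.0007], "delta_rot": [0, 0, 0], "fingers": 0.0}

```text
clock: 10.6
position: [0.5311, 0.2478, 0.1282]
ee_rot: [-0.089, 0.985, -0.145, 0.015]
contact_force: [-0.6, -0.3, -0.2]
width: 0.0
```

send_rows:
  plan:
    - {"linear": [0, 0.0001, 0.0007], "delta_rot": [0, 0, 0], "fingers": 0.0}

```text
clock: 10.68
position: [0.5315, 0.2482, 0.1276]
ee_rot: [-0.088, 0.985, -0.145, 0.015]
contact_force: [0.4, 0.1, -0.2]
width: 0.0001
```

```bash
python3 st.py
```

```text
t 10.6833 pos [0.5315 0.2482 0.1276] tips 0.025 w 0.0001 F [ 0.35  0.15 -0.24]
tool x yaw deg -16.72 toolz [ 0.0547  0.1695 -0.984 ]
in scale frame -0.0302 -0.0003 scale +x in tool [-0.0024  0.984  -0.1781]
```

send_rows:
  plan:
    - {"linear": [0, 0.0001, 0.0007], "delta_rot": [0, 0, 0], "fingers": 0.0}

```text
clock: 10.77
position: [0.5318, 0.2487, 0.1268]
ee_rot: [-0.088, 0.986, -0.144, 0.015]
contact_force: [0.1, 0.3, 0.6]
width: 0.0001
```

send_rows:
  plan:
    - {"linear": [0, 0.0001, 0.0007], "delta_rot": [0, 0, 0], "fingers": 0.0}

```text
clock: 10.85
position: [0.5321, 0.2494, 0.126]
ee_rot: [-0.088, 0.986, -0.144, 0.015]
contact_force: [0.1, -0.7, -0.2]
width: -0.0003
```

send_rows:
  plan:
    - {"linear": [0, 0.0001, 0.0007], "delta_rot": [0, 0, 0], "fingers": 0.0}

```text
clock: 10.93
position: [0.5322, 0.25, 0.1252]
ee_rot: [-0.087, 0.986, -0.143, 0.015]
contact_force: [0.4, -0.5, -0.4]
width: -0.0002
```

send_rows:
  plan:
    - {"linear": [0, 0.0001, 0.0007], "delta_rot": [0, 0, 0], "fingers": 0.0}

```text
clock: 11.02
position: [0.5323, 0.2504, 0.1242]
ee_rot: [-0.087, 0.986, -0.143, 0.015]
contact_force: [-0.4, 0.7, 0.5]
width: 0.0001
```

send_rows:
  plan:
    - {"linear": [0, 0.0001, 0.0007], "delta_rot": [0, 0, 0], "fingers": 0.0}

```text
clock: 11.1
position: [0.5323, 0.2508, 0.1234]
ee_rot: [-0.087, 0.986, -0.143, 0.015]
contact_force: [-0.9, -1.4, 2.2]
width: -0.0
```

send_rows:
  plan:
    - {"linear": [0, 0.0001, 0.0007], "delta_rot": [0, 0, 0], "fingers": 0.0}

```text
clock: 11.18
position: [0.5324, 0.2509, 0.1231]
ee_rot: [-0.087, 0.986, -0.142, 0.015]
contact_force: [-2.4, -2.5, 8.9]
width: -0.0003
```

send_rows:
  plan:
    - {"linear": [0, 0.0021, 0.0005], "delta_rot": [0, 0, 0], "fingers": 0.0}
    - {"linear": [0, 0.0021, 0.0005], "delta_rot": [0, 0, 0], "fingers": 0.0}

```text
clock: 11.35
position: [0.5327, 0.2489, 0.1233]
ee_rot: [-0.089, 0.986, -0.143, 0.016]
contact_force: [0.0, 1.6, 3.5]
width: 0.0002
```

send_rows:
  plan:
    - {"linear": [0, 0.0021, 0.0005], "delta_rot": [0, 0, 0], "fingers": 0.0}
    - {"linear": [0, 0.0021, 0.0005], "delta_rot": [0, 0, 0], "fingers": 0.0}

```text
clock: 11.52
position: [0.533, 0.2465, 0.1233]
ee_rot: [-0.091, 0.985, -0.143, 0.018]
contact_force: [0.5, 3.5, 5.3]
width: -0.0
```

send_rows:
  plan:
    - {"linear": [-0.0004, 0.0022, 0.0009], "delta_rot": [0, 0, 0], "fingers": 0.0}

```text
clock: 11.6
position: [0.5332, 0.2458, 0.1233]
ee_rot: [-0.093, 0.985, -0.143, 0.019]
contact_force: [0.0, 5.2, 8.3]
width: -0.0
```

send_rows:
  plan:
    - {"linear": [-0.0004, 0.0022, 0.0009], "delta_rot": [0, 0, 0], "fingers": 0.0}

```text
clock: 11.68
position: [0.5335, 0.2453, 0.1234]
ee_rot: [-0.095, 0.985, -0.144, 0.021]
contact_force: [-0.2, 4.6, 7.1]
width: -0.0001
```

send_rows:
  plan:
    - {"linear": [-0.0004, 0.0022, 0.001], "delta_rot": [0, 0, 0], "fingers": 0.0}

```text
clock: 11.77
position: [0.5337, 0.2448, 0.1235]
ee_rot: [-0.096, 0.985, -0.144, 0.022]
contact_force: [-1.3, 4.3, 7.7]
width: -0.0
```

```bash
python3 st.py
```

```text
t 11.7667 pos [0.5337 0.2448 0.1235] tips 0.025 w -0.0 F [-1.26  4.3   7.73]
tool x yaw deg -16.74 toolz [ 0.0708  0.1836 -0.9805]
in scale frame -0.0276 0.0028 scale +x in tool [-0.002   0.9806 -0.1962]
```

```bash
cat > trk.py <<'E'
from h import *
ref=cv2.imread('pics/scene.png');new=cv2.cvtColor(manip.get_image('scene'),cv2.COLOR_RGB2BGR)
def at(img,box,m=22):
    x0,y0,x1,y1=box;k=4
    t=cv2.resize(ref[y0:y1,x0:x1],None,fx=k,fy=k,interpolation=cv2.INTER_CUBIC);s=cv2.resize(img[y0-m:y1+m,x0-m-20:x1+m],None,fx=k,fy=k,interpolation=cv2.INTER_CUBIC)
    r=cv2.matchTemplate(s,t,cv2.TM_CCOEFF_NORMED);_,v,_,l=cv2.minMaxLoc(r);return (x0-m-20+l[0]/k,y0-m+l[1]/k),round(v,3)
d=np.array([-.2906,-.9568]);e=np.array([.9568,-.2906])
for box in((226,180,246,192),(224,205,250,236)):
    (u,v),q=at(new,box);a=atz('scene',(box[0],box[1]),.115);b=atz('scene',(u,v),.115);w=(b-a)[:2];print('carton moved scale x,y mm',(1000*w@d).round(1),(1000*w@e).round(1),q)
E
python3 trk.py
```

```text
carton moved scale x,y mm 4.3 0.3 0.535
carton moved scale x,y mm 5.9 2.4 0.979
```

send_rows:
  plan:
    - {"linear": [-0.001, 0.0032, 0.0011], "delta_rot": [-0.2, 0, 0], "fingers": 0.0}

```text
clock: 11.9
position: [0.5337, 0.2436, 0.1235]
ee_rot: [-0.097, 0.984, -0.145, 0.024]
contact_force: [1.5, 3.9, 8.8]
width: -0.0001
```

send_rows:
  plan:
    - {"linear": [-0.001, 0.0032, 0.0012], "delta_rot": [-0.2, 0, 0], "fingers": 0.0}

```text
clock: 11.98
position: [0.5338, 0.2427, 0.1236]
ee_rot: [-0.097, 0.984, -0.145, 0.026]
contact_force: [0.1, 5.4, 8.4]
width: 0.0003
```

send_rows:
  plan:
    - {"linear": [-0.001, 0.0032, 0.0012], "delta_rot": [-0.2, 0, 0], "fingers": 0.0}
    - {"linear": [-0.001, 0.0032, 0.0012], "delta_rot": [-0.2, 0, 0], "fingers": 0.0}

```text
clock: 12.15
position: [0.5341, 0.2407, 0.1238]
ee_rot: [-0.098, 0.984, -0.146, 0.029]
contact_force: [-0.4, 4.0, 7.0]
width: 0.0002
```

```bash
python3 st.py; python3 trk.py
```

```text
t 12.15 pos [0.5341 0.2407 0.1238] tips 0.025 w 0.0002 F [-0.39  4.    6.99]
tool x yaw deg -17.1 toolz [ 0.0865  0.1848 -0.979 ]
in scale frame -0.0238 0.0044 scale +x in tool [ 0.0042  0.9794 -0.2019]
carton moved scale x,y mm 8.5 2.0 0.549
carton moved scale x,y mm 10.0 4.0 0.981
```

send_rows:
  plan:
    - {"linear": [-0.002, 0.0034, 0.0013], "delta_rot": [-0.3, -0.5, 0], "fingers": 0.0}
    - {"linear": [-0.002, 0.0034, 0.0013], "delta_rot": [-0.3, -0.5, 0], "fingers": 0.0}

```text
clock: 12.37
position: [0.5332, 0.2387, 0.1241]
ee_rot: [-0.099, 0.984, -0.147, 0.025]
contact_force: [2.0, 4.1, 8.0]
width: 0.0001
```

send_rows:
  plan:
    - {"linear": [-0.002, 0.0034, 0.0013], "delta_rot": [-0.3, -0.5, 0], "fingers": 0.0}
    - {"linear": [-0.002, 0.0034, 0.0013], "delta_rot": [-0.3, -0.5, 0], "fingers": 0.0}

```text
clock: 12.53
position: [0.5326, 0.2369, 0.1243]
ee_rot: [-0.099, 0.984, -0.147, 0.021]
contact_force: [0.5, 4.5, 7.6]
width: -0.0001
```

```bash
python3 st.py; python3 trk.py
```

```text
t 12.5333 pos [0.5326 0.2369 0.1243] tips 0.025 w -0.0001 F [0.52 4.5  7.59]
tool x yaw deg -17.03 toolz [ 0.0712  0.1888 -0.9794]
in scale frame -0.0197 0.0041 scale +x in tool [ 0.003   0.9795 -0.2014]
carton moved scale x,y mm 13.0 0.2 0.537
carton moved scale x,y mm 14.3 3.0 0.978
```

send_rows:
  plan:
    - {"linear": [-0.0022, 0.0045, 0.0013], "delta_rot": [-0.4, -0.5, 0], "fingers": 0.0}
    - {"linear": [-0.0022, 0.0045, 0.0013], "delta_rot": [-0.4, -0.5, 0], "fingers": 0.0}

```text
clock: 12.75
position: [0.5315, 0.2334, 0.1246]
ee_rot: [-0.099, 0.984, -0.147, 0.018]
contact_force: [0.5, 5.4, 9.3]
width: -0.0
```

send_rows:
  plan:
    - {"linear": [-0.0022, 0.0045, 0.0013], "delta_rot": [-0.5, -0.5, 0], "fingers": 0.0}
    - {"linear": [-0.0022, 0.0045, 0.0013], "delta_rot": [-0.5, -0.5, 0], "fingers": 0.0}
    - {"linear": [-0.0022, 0.0045, 0.0013], "delta_rot": [-0.5, -0.5, 0], "fingers": 0.0}
    - {"linear": [-0.0022, 0.0045, 0.0013], "delta_rot": [-0.5, -0.5, 0], "fingers": 0.0}

```text
clock: 13.08
position: [0.5291, 0.2264, 0.1252]
ee_rot: [-0.094, 0.985, -0.148, 0.009]
contact_force: [2.2, 5.0, 9.4]
width: -0.0
```

```bash
python3 st.py; python3 trk.py
```

```text
t 13.0833 pos [0.5291 0.2264 0.1252] tips 0.025 w -0.0 F [2.16 4.95 9.41]
tool x yaw deg -17.01 toolz [ 0.046   0.1814 -0.9823]
in scale frame -0.0087 0.0038 scale +x in tool [ 0.0027  0.9824 -0.187 ]
carton moved scale x,y mm 24.8 -1.9 0.525
carton moved scale x,y mm 26.1 0.4 0.974
```

send_rows:
  plan:
    - {"linear": [-0.0014, 0.0045, 0.0013], "delta_rot": [-0.4, -0.2, 0], "fingers": 0.0}
    - {"linear": [-0.0014, 0.0045, 0.0013], "delta_rot": [-0.4, -0.2, 0], "fingers": 0.0}
    - {"linear": [-0.0014, 0.0045, 0.0013], "delta_rot": [-0.4, -0.2, 0], "fingers": 0.0}
    - {"linear": [-0.0014, 0.0045, 0.0013], "delta_rot": [-0.4, -0.2, 0], "fingers": 0.0}
    - {"linear": [-0.0014, 0.0045, 0.0013], "delta_rot": [-0.4, -0.2, 0], "fingers": 0.0}

```text
clock: 13.55
position: [0.5275, 0.2147, 0.1255]
ee_rot: [-0.088, 0.985, -0.149, 0.011]
contact_force: [1.7, 3.3, 9.9]
width: -0.0002
```

```bash
python3 st.py; python3 trk.py
```

```text
t 13.55 pos [0.5275 0.2147 0.1255] tips 0.025 w -0.0002 F [1.73 3.28 9.85]
tool x yaw deg -17.18 toolz [ 0.047   0.1693 -0.9844]
in scale frame 0.003 0.0057 scale +x in tool [ 0.0056  0.9844 -0.1756]
carton moved scale x,y mm 37.2 -0.3 0.536
carton moved scale x,y mm 38.4 1.9 0.973
```

send_rows:
  plan:
    - {"linear": [-0.0018, 0.0045, 0.0012], "delta_rot": [-0.3, -0.3, 0], "fingers": 0.0}
    - {"linear": [-0.0018, 0.0045, 0.0012], "delta_rot": [-0.3, -0.3, 0], "fingers": 0.0}
    - {"linear": [-0.0018, 0.0045, 0.0012], "delta_rot": [-0.3, -0.3, 0], "fingers": 0.0}
    - {"linear": [-0.0018, 0.0045, 0.0012], "delta_rot": [-0.3, -0.3, 0], "fingers": 0.0}
    - {"linear": [-0.0018, 0.0045, 0.0012], "delta_rot": [-0.3, -0.3, 0], "fingers": 0.0}
    - {"linear": [-0.0018, 0.0045, 0.0012], "delta_rot": [-0.3, -0.3, 0], "fingers": 0.0}

```text
clock: 14.1
position: [0.5228, 0.1991, 0.1257]
ee_rot: [-0.085, 0.985, -0.15, 0.008]
contact_force: [1.1, 3.9, 8.9]
width: -0.0002
```

```bash
python3 st.py; python3 trk.py
```

```text
t 14.1 pos [0.5228 0.1991 0.1257] tips 0.025 w -0.0002 F [1.05 3.88 8.92]
tool x yaw deg -17.22 toolz [ 0.041   0.1641 -0.9856]
in scale frame 0.0192 0.0057 scale +x in tool [ 0.0064  0.9856 -0.1689]
carton moved scale x,y mm 53.6 -0.7 0.558
carton moved scale x,y mm 55.8 1.2 0.973
```

send_rows:
  plan:
    - {"linear": [0, 0, -0.015], "delta_rot": [0, 0, 0], "fingers": 0.0}
    - {"linear": [0, 0, -0.02], "delta_rot": [0, 0, 0], "fingers": 0.05}
    - {"linear": [0, 0, 0], "delta_rot": [-5, 0, 0], "fingers": 0.05}
    - {"linear": [0, 0, 0], "delta_rot": [-4.7, 0.4, 0], "fingers": 0.05}
    - {"linear": [0, 0, 0], "delta_rot": [0, 0, 0], "fingers": 0.05}

```text
clock: 14.57
position: [0.5199, 0.1875, 0.1601]
ee_rot: [0.006, 0.988, -0.152, -0.003]
contact_force: [-0.4, 0.9, 0.4]
width: 0.0481
```

```bash
python3 st.py '(-.079,0,.155)'; python3 trk.py
```

```text
t 14.5667 pos [0.5199 0.1875 0.1601] tips 0.025 w 0.0481 F [-0.38  0.88  0.35]
tool x yaw deg -17.49 toolz [-0.0072 -0.011  -0.9999]
in scale frame 0.0313 0.0062 scale +x in tool [0.0111 0.9999 0.0127]
tool shift [-0.0074 -0.1103  0.0037]
carton moved scale x,y mm 54.1 -0.6 0.973
carton moved scale x,y mm 55.8 1.2 0.975
```

send_rows:
  plan:
    - {"linear": [-0.0025, -0.0275, 0], "delta_rot": [0.6, 0, 0], "fingers": 0.05}
    - {"linear": [-0.0025, -0.0275, 0], "delta_rot": [0, 0, 0], "fingers": 0.05}
    - {"linear": [-0.0025, -0.0275, 0], "delta_rot": [0, 0, 0], "fingers": 0.05}
    - {"linear": [-0.0025, -0.0275, 0], "delta_rot": [0, 0, 0], "fingers": 0.05}
    - {"linear": [0, 0, 0], "delta_rot": [0, 0, 0], "fingers": 0.05}
    - {"linear": [0, 0, 0], "delta_rot": [0, 0, 0], "fingers": 0.05}

```text
clock: 15.12
position: [0.5391, 0.2934, 0.1535]
ee_rot: [-0.0, 0.988, -0.152, -0.008]
contact_force: [0.4, -0.2, 0.5]
width: 0.05
```

```bash
python3 st.py '(-.079,-.003,.104)'; python3 - <<'E'
from h import *
im=manip.get_image('side');im2=manip.get_image('scene')
a=cv2.resize(im[150:250,220:320],(400,400),interpolation=cv2.INTER_CUBIC);b=cv2.resize(im2[160:260,230:330],(400,400),interpolation=cv2.INTER_CUBIC);save(np.hstack([a,b]),'c7')
E
```

```text
t 15.1167 pos [0.5391 0.2934 0.1535] tips 0.025 w 0.05 F [ 0.41 -0.17  0.49]
tool x yaw deg -17.48 toolz [-0.0159  0.0032 -0.9999]
in scale frame -0.0757 -0.0061 scale +x in tool [0.0109 0.9999 0.0015]
tool shift [ 0.0038 -0.0035  0.0494]
```

View pics/c7.png

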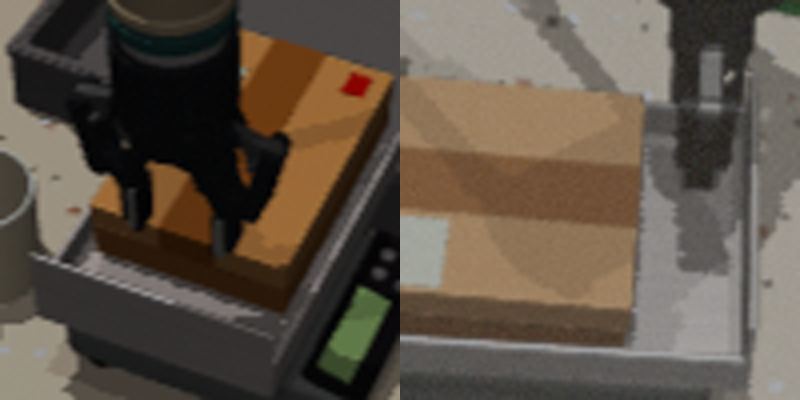

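The picture shows a clear gap between the carton's back (scene crop x≈640) and the back stop (x≈748), with the fingers above it at (700,185). I lower them behind the carton.

send_rows:
  plan:
    - {"linear": [0.004, -0.003, 0.006], "delta_rot": [0, 0.9, -0.5], "fingers": 0.05}
    - {"linear": [0, 0, 0.015], "delta_rot": [0, 0, 0], "fingers": 0.05}
    - {"linear": [0, 0, 0.015], "delta_rot": [0, 0, 0], "fingers": 0.05}
    - {"linear": [0, 0, 0.01], "delta_rot": [0, 0, 0], "fingers": 0.05}
    - {"linear": [0, 0, 0], "delta_rot": [0, 0, 0], "fingers": 0.05}

```text
clock: 15.63
position: [0.5442, 0.2887, 0.1056]
ee_rot: [0.001, 0.989, -0.15, 0.002]
contact_force: [-0.4, -0.4, -1.2]
width: 0.0499
```

```bash
python3 st.py '(-.062,-.003,.101)'
```

```text
t 15.6333 pos [0.5442 0.2887 0.1056] tips 0.025 w 0.0499 F [-0.43 -0.38 -1.21]
tool x yaw deg -17.24 toolz [ 0.0029 -0.0024 -1.    ]
in scale frame -0.0726 0.0002 scale +x in tool [0.0066 1.     0.0014]
tool shift [-0.0031  0.0106  0.0046]
```

send_rows:
  plan:
    - {"linear": [-0.001, 0.003, 0.002], "delta_rot": [0, 0, 0], "fingers": 0.05}
    - {"linear": [-0.001, 0.003, 0.002], "delta_rot": [0, 0, 0], "fingers": 0.05}
    - {"linear": [-0.001, 0.003, 0], "delta_rot": [0, 0, 0], "fingers": 0.05}

```text
clock: 15.88
position: [0.5387, 0.2793, 0.1013]
ee_rot: [0.001, 0.989, -0.15, 0.002]
contact_force: [-0.4, 0.5, -0.2]
width: 0.0498
```

send_rows:
  plan:
    - {"linear": [0, 0.0025, 0], "delta_rot": [0, 0, 0], "fingers": 0.05}
    - {"linear": [0, 0.0025, 0], "delta_rot": [0, 0, 0], "fingers": 0.05}

```text
clock: 16.05
position: [0.5371, 0.2741, 0.1022]
ee_rot: [0.001, 0.989, -0.15, 0.002]
contact_force: [0.8, 0.8, -0.6]
width: 0.0502
```

send_rows:
  plan:
    - {"linear": [0, 0.0025, 0], "delta_rot": [0, 0, 0], "fingers": 0.05}
    - {"linear": [0, 0.0025, 0], "delta_rot": [0, 0, 0], "fingers": 0.05}

```text
clock: 16.22
position: [0.5361, 0.2694, 0.1031]
ee_rot: [-0.0, 0.989, -0.15, 0.003]
contact_force: [-0.9, 1.3, -0.6]
width: 0.0502
```

```bash
python3 st.py; python3 trk.py
```

```text
t 16.2167 pos [0.5361 0.2694 0.1031] tips 0.025 w 0.0502 F [-0.92  1.26 -0.62]
tool x yaw deg -17.3 toolz [ 6.5e-03 -3.0e-04 -1.0e+00]
in scale frame -0.0518 -0.002 scale +x in tool [ 0.0078  1.     -0.0017]
carton moved scale x,y mm 60.7 -0.2 0.968
carton moved scale x,y mm 62.4 1.6 0.99
```

send_rows:
  plan:
    - {"linear": [0, 0.003, 0.0005], "delta_rot": [0, 0, 0], "fingers": 0.05}
    - {"linear": [0, 0.003, 0.0005], "delta_rot": [0, 0, 0], "fingers": 0.05}
    - {"linear": [0, 0.003, 0.0005], "delta_rot": [0, 0, 0], "fingers": 0.05}
    - {"linear": [0, 0.003, 0.0005], "delta_rot": [0, 0, 0], "fingers": 0.05}
    - {"linear": [0, 0.003, 0.0005], "delta_rot": [0, 0, 0], "fingers": 0.05}
    - {"linear": [0, 0.003, 0.0005], "delta_rot": [0, 0, 0], "fingers": 0.05}

```text
clock: 16.77
position: [0.532, 0.2517, 0.1018]
ee_rot: [-0.002, 0.989, -0.15, 0.005]
contact_force: [1.0, 1.7, 0.8]
width: 0.0498
```

```bash
python3 st.py; python3 trk.py
```

```text
t 16.7667 pos [0.532  0.2517 0.1018] tips 0.025 w 0.0498 F [0.96 1.71 0.83]
tool x yaw deg -17.28 toolz [ 0.0114  0.0022 -0.9999]
in scale frame -0.0337 -0.0008 scale +x in tool [ 0.0074  1.     -0.0054]
carton moved scale x,y mm 79.7 0.4 0.965
carton moved scale x,y mm 81.7 2.2 0.987
```

send_rows:
  plan:
    - {"linear": [-0.0003, 0.003, 0.0003], "delta_rot": [0, -0.1, 0], "fingers": 0.05}
    - {"linear": [-0.0003, 0.003, 0.0003], "delta_rot": [0, -0.1, 0], "fingers": 0.05}
    - {"linear": [-0.0003, 0.003, 0.0003], "delta_rot": [0, -0.1, 0], "fingers": 0.05}
    - {"linear": [-0.0003, 0.003, 0.0003], "delta_rot": [0, -0.1, 0], "fingers": 0.05}
    - {"linear": [-0.0003, 0.003, 0.0003], "delta_rot": [0, -0.1, 0], "fingers": 0.05}
    - {"linear": [-0.0003, 0.003, 0.0003], "delta_rot": [0, -0.1, 0], "fingers": 0.05}
    - {"linear": [-0.0003, 0.003, 0.0003], "delta_rot": [0, -0.1, 0], "fingers": 0.05}
    - {"linear": [-0.0003, 0.003, 0.0003], "delta_rot": [0, -0.1, 0], "fingers": 0.05}

```text
clock: 17.48
position: [0.5218, 0.2268, 0.0989]
ee_rot: [-0.003, 0.989, -0.15, -0.002]
contact_force: [0.4, 2.1, 0.8]
width: 0.05
```

```bash
python3 st.py; python3 trk.py
```

```text
t 17.4833 pos [0.5218 0.2268 0.0989] tips 0.025 w 0.05 F [0.42 2.06 0.81]
tool x yaw deg -17.27 toolz [-0.0031  0.0064 -1.    ]
in scale frame -0.007 -0.0034 scale +x in tool [ 0.0073  1.     -0.0052]
carton moved scale x,y mm 47.1 -48.4 0.447
carton moved scale x,y mm 88.0 -0.7 0.881
```

send_rows:
  plan:
    - {"linear": [0, 0.0025, 0], "delta_rot": [0, 0, 0], "fingers": 0.05}
    - {"linear": [0, 0.0025, 0], "delta_rot": [0, 0, 0], "fingers": 0.05}
    - {"linear": [0, 0.0025, 0], "delta_rot": [0, 0, 0], "fingers": 0.05}
    - {"linear": [0, 0.0025, 0], "delta_rot": [0, 0, 0], "fingers": 0.05}
    - {"linear": [0, 0.0025, 0], "delta_rot": [0, 0, 0], "fingers": 0.05}
    - {"linear": [0, 0.0025, 0], "delta_rot": [0, 0, 0], "fingers": 0.05}
    - {"linear": [0, 0.0025, 0], "delta_rot": [0, 0, 0], "fingers": 0.05}
    - {"linear": [0, 0.0025, 0], "delta_rot": [0, 0, 0], "fingers": 0.05}

```text
clock: 18.2
position: [0.5147, 0.2056, 0.0986]
ee_rot: [-0.003, 0.989, -0.15, -0.002]
contact_force: [-0.7, 1.4, 1.4]
width: 0.0499
```

```bash
python3 st.py; python3 - <<'E'
from h import *
im=manip.get_image('side');im2=manip.get_image('scene')
a=cv2.resize(im[130:250,220:340],(400,400),interpolation=cv2.INTER_CUBIC);b=cv2.resize(im2[150:270,180:300],(400,400),interpolation=cv2.INTER_CUBIC);save(np.hstack([a,b]),'c8')
E
```

```text
t 18.2 pos [0.5147 0.2056 0.0986] tips 0.025 w 0.0499 F [-0.66  1.41  1.4 ]
tool x yaw deg -17.28 toolz [-0.004   0.0062 -1.    ]
in scale frame 0.0155 -0.0039 scale +x in tool [ 0.0074  1.     -0.0048]
```

View pics/c8.png

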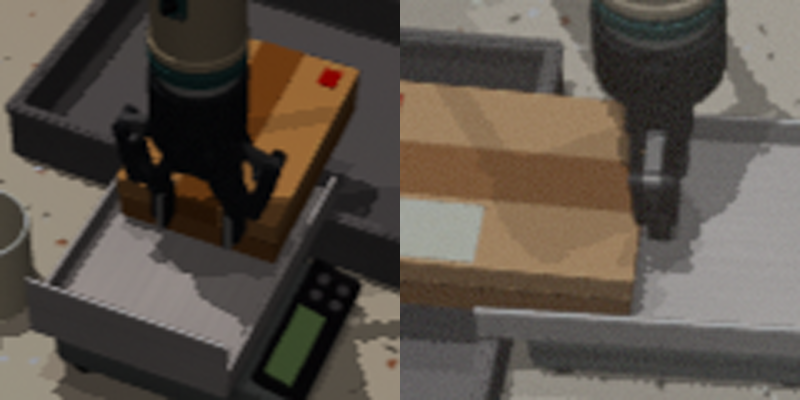

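Carton's back is at about scene crop x=635 with its centre near the edge, still level, with the fingers behind it at (655,235). I lean the tool back for clearance before it tips, then push on slowly.

send_rows:
  plan:
    - {"linear": [0, 0, 0], "delta_rot": [-6, 0, 0], "fingers": 0.05}
    - {"linear": [0, 0, 0], "delta_rot": [-6, 0, 0], "fingers": 0.05}
    - {"linear": [0, 0, 0], "delta_rot": [-6, 0, 0], "fingers": 0.05}
    - {"linear": [0, 0, 0], "delta_rot": [0, 0, 0], "fingers": 0.05}

```text
clock: 18.63
position: [0.5129, 0.2, 0.099]
ee_rot: [0.161, 0.975, -0.151, -0.028]
contact_force: [0.6, 1.1, -0.3]
width: 0.05
```

send_rows:
  plan:
    - {"linear": [0, 0.0024, 0.0008], "delta_rot": [0, 0, 0], "fingers": 0.05}
    - {"linear": [0, 0.0024, 0.0008], "delta_rot": [0, 0, 0], "fingers": 0.05}
    - {"linear": [0, 0.0024, 0.0008], "delta_rot": [0, 0, 0], "fingers": 0.05}
    - {"linear": [0, 0.0024, 0.0008], "delta_rot": [0, 0, 0], "fingers": 0.05}
    - {"linear": [0, 0.0024, 0.0008], "delta_rot": [0, 0, 0], "fingers": 0.05}
    - {"linear": [0, 0.0024, 0.0008], "delta_rot": [0, 0, 0], "fingers": 0.05}

```text
clock: 19.13
position: [0.5055, 0.1814, 0.0988]
ee_rot: [0.159, 0.975, -0.151, -0.029]
contact_force: [-0.8, 0.3, 0.1]
width: 0.0498
```

```bash
python3 st.py; python3 - <<'E'
from h import *
for c in('side','scene'):
  save(manip.get_image(c),'n_'+c)
  for r in manip.find_in('carton',c)[:3]: print(c,round(r['p'],2),np.round(r['extent']))
E
```

```text
t 19.1333 pos [0.5055 0.1814 0.0988] tips 0.025 w 0.0498 F [-0.79  0.33  0.15]
tool x yaw deg -17.69 toolz [-0.1051 -0.3015 -0.9477]
in scale frame 0.0412 -0.0058 scale +x in tool [0.0146 0.9476 0.319 ]
side 0.9 [290. 134. 337. 186.]
side 0.55 [326. 273. 425. 361.]
scene 0.85 [304. 102. 372. 169.]
scene 0.67 [105. 193. 211. 264.]
```

```bash
python3 - <<'E'
import cv2,numpy as np
a=cv2.imread('pics/n_side.png')[110:270,210:370];b=cv2.imread('pics/n_scene.png')[150:310,80:240]
cv2.imwrite('pics/c9.png',np.hstack([cv2.resize(x,(400,400),interpolation=cv2.INTER_CUBIC) for x in(a,b)]))
E
```

```text
(no output)
```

View pics/c9.png

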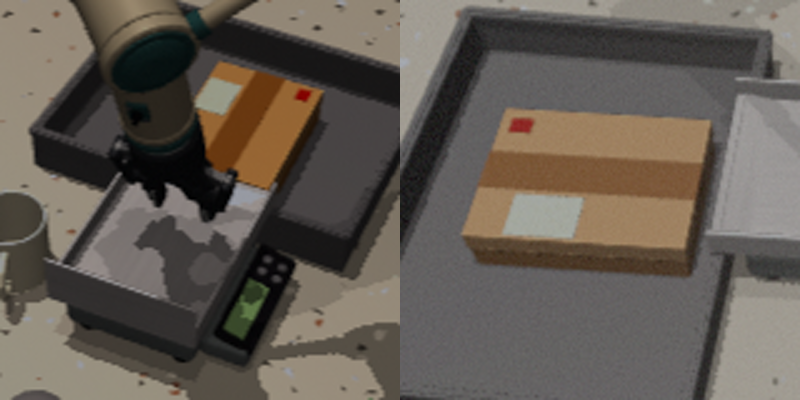

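The carton seems to lie flat in the tray: scene crop corners (505,110), (712,122), (463,237). I raise the arm clear and check its levelness numerically.

send_rows:
  plan:
    - {"linear": [0, 0, -0.03], "delta_rot": [0, 0, 0], "fingers": 0.05}
    - {"linear": [0, 0, -0.03], "delta_rot": [0, 0, 0], "fingers": 0.05}
    - {"linear": [0, 0, -0.03], "delta_rot": [0, 0, 0], "fingers": 0.05}
    - {"linear": [0, 0, -0.03], "delta_rot": [0, 0, 0], "fingers": 0.05}
    - {"linear": [0, 0, 0], "delta_rot": [0, 0, 0], "fingers": 0.05}
    - {"linear": [0, 0, 0], "delta_rot": [0, 0, 0], "fingers": 0.05}

```text
clock: 19.83
position: [0.518, 0.2199, 0.2156]
ee_rot: [0.159, 0.975, -0.151, -0.031]
contact_force: [0.1, -0.5, -1.6]
width: 0.0496
```

```bash
python3 st.py; python3 - <<'E'
from h import *
from scipy.optimize import least_squares
im=manip.get_image('scene');sd=manip.get_image('side')
for c in('scene','side'):
  for t in('mug','paperweight','scoop','tray'):
    r=manip.find_in(t,c)
    if r: print(c,t,round(r[0]['p'],2),np.round(r[0]['extent']))
o=np.hstack([cv2.resize(im[170:270,90:230],(560,400),interpolation=cv2.INTER_CUBIC),cv2.resize(sd[120:220,270:330],(240,400),interpolation=cv2.INTER_CUBIC)]);save(o,'c10')
E
```

```text
t 19.8333 pos [0.518  0.2199 0.2156] tips 0.025 w 0.0496 F [ 0.08 -0.51 -1.59]
tool x yaw deg -17.68 toolz [-0.1091 -0.3011 -0.9473]
in scale frame 0.0008 -0.005 scale +x in tool [0.0144 0.9474 0.3198]
scene mug 0.8 [255. 266. 315. 327.]
scene paperweight 0.94 [347. 241. 383. 275.]
scene scoop 0.91 [388. 203. 447. 301.]
scene tray 0.62 [ 38. 152. 228. 328.]
side paperweight 0.83 [210. 265. 239. 295.]
side scoop 0.93 [164. 289. 266. 328.]
side tray 0.84 [222. 110. 383. 219.]
```

View pics/c10.png

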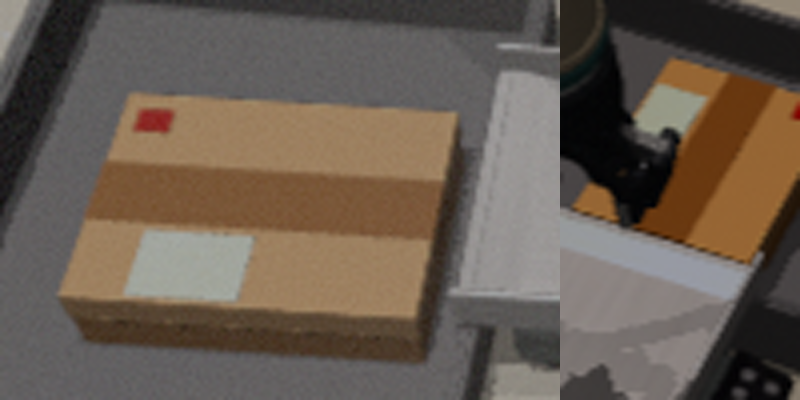

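Scene lid corners in the crop are (130,93), (458,112), (422,320) and (60,296), at 4x magnification. I'll check the full pose with PnP from known dimensions.

```bash
python3 - <<'E'
from h import *
h,w=.095,.07;P=np.array([(h,-w,.0437),(-h,-w,.0437),(-h,w,.0437),(h,w,.0437),(h,w,0),(-h,w,0)])
U=np.array([(130,93),(458,112),(422,320),(60,296),(83,340),(426,362)],float)/4+[90,170]
c=manip.camera_info('scene');ok,rv,tv=cv2.solvePnP(P,U,np.array(c['K'],float),None)
R=cv2.Rodrigues(np.array(c['rvec'],float))[0];Rw=R.T@cv2.Rodrigues(rv)[0];t=R.T@(tv.ravel()-np.array(c['tvec'],float).ravel())
print('carton',t.round(3),'tilt rad',np.arccos(Rw[2,2]).round(3),'z-axis',Rw[:,2].round(3))
print([atz('scene',u,.049) for u in U[:4]])
L=[atz('scene',u,.049) for u in U[:4]];print([np.linalg.norm(L[i]-L[(i+1)%4]).round(4) for i in range(4)])
print('lengths want .19 .14; mug etc old extents scene mug 256 270 313 324')
E
```

```text
carton [ 0.452 -0.011  0.003] tilt rad 0.026 z-axis [0.014 0.022 1.   ]
[array([ 0.3589, -0.0812,  0.049 ]), array([0.4153, 0.1004, 0.049 ]), array([0.5511, 0.062 , 0.049 ]), array([ 0.4928, -0.1219,  0.049 ])]
[np.float64(0.1902), np.float64(0.1411), np.float64(0.1929), np.float64(0.1399)]
lengths want .19 .14; mug etc old extents scene mug 256 270 313 324
```

```bash
python3 -c "
from rig import manip
print(manip.sign_off())"
```

```text
the job is handed in; nothing more can be done
None
```

The carton was drawn forward by its lid, pushed off the edge from behind and now lies flat in the tray. I have handed the job in at about 20 s of the 69 s; no verdict was reported.

- **Drawing forward:** I found the lid by touch and drew the carton about 54 mm forward over the lip. Vertical readings while pressing and drawing were about 4–10 N; I saw force only at the end of each call.
- **Pushing off:** I pushed from behind with the fingers spread, at about 30–40 mm/s. The force readings were around 2 N.
- **Last checks:** The camera fit put the carton's underside at about 3 mm above the counter and its tilt at about 0.03 rad, so flat in the tray. The mug, paperweight and scoop showed at the same image positions to within about 4 pixels. The arm was raised clear.
- **Tipping not seen:** The carton tipped in during the last pushing call, or just after the leaning-back call before it. I did not measure its speed at that moment.
- **Disagreement:** The touch showed the shut fingertips only about 8–12 mm ahead of the TCP, not the stated 25 mm. The grasp point was therefore only about 47 mm above the carton's underside during the draw, against the 45 mm limit of step 1. I tilted the tool 10° to gain about 1 mm of that margin.

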